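# Locate, clamp and unload a row of slide carriers

### The arm

A 6-joint arm with a two-finger parallel gripper is mounted at the origin on the work surface. World frame = base frame: x ahead of the robot, y to its left, z up, the work surface at z = 0. Lengths are in m, angles in degrees, forces in N, time in s.
With the tool pointing down it reaches from about 0.25 to 0.85 m from the base axis. Payload 12.5 kg.
Tool frame: the origin (TCP) lies on the centre line of the jaws, within the pads' length; the fingertips stand r.tip_extent ahead of it and the grasp point (between the pads) lies 2 mm behind it (r.tip_extent is the distance from the TCP to the fingertips, in m); z points along the fingers, y is the line along which they close (so a half turn about z gives the same grasp; the last joint's range is limited). The gripper opens to 93 mm and grips with 3 to 60 N. Pads are 15 mm wide; open, the fingers measure 128 mm over their backs; the gripper's body (75 mm by 188 mm) begins 65 mm behind the grasp point.
Start: joints at [-73.086, 20.094, 94.641, -0, 65.266, -4.847], TCP at [0.204, -0.511, 0.236] pointing down, gripper open.
Joint ranges: [-157.81, 157.81], [-45, 120.19], [0.68, 151.7], [-89.99, 269.99], [4.06, 180], [-164.3, 164.3]. Speed limits (degrees/s): [127.2, 127.2, 159.86, 180, 180, 180].

### API

Orientations are given as [roll, pitch, yaw] about the fixed x, y, z axes, in that order (R = Rz(yaw) Ry(pitch) Rx(roll)).
In Python, from workcell import r, eyes, workorder gives the robot as it stands (r), with the cameras (eyes) and the job (workorder).
- The arm moves only by the shell command python3 nudge.py FILE [OPENING] [FORCE], which reads ROWS from the file FILE. ROWS is a JSON list of rows, 1 to 12 of them, each an object with the fields trans (a list: dx, dy, dz in m), yaw (a turn about the tool's z in degrees); a field left out counts as zero; each row shifts and turns the commanded pose from where the row before left it, along the tool's axes as they then stand; what a row does not reach is not made up. A row lasts 1/12 s, in which the tool goes at most 0.0417 m and 7.16 degrees, less where a joint would pass 70% of its speed; a pose out of reach is approached as far as the arm can. OPENING is the opening from 0.0 (shut) to 1.0 (fully open), set as the command begins (- or left out keeps the last). The fingers move at their own pace and stop on an object; FORCE is the grip in N (left out, the last holds). Time passes only in rows, so rows that do not move let the fingers close. It prints the time, the measured TCP pose, the force, the opening and the grip force at its end. Input that does not fit is refused with a message, and nothing moves.
- r.read_state(): the state, without advancing time (a new reading comes with each control period).
- eyes.get_image(name): name is "side" or "top"; returns the picture (420x560x3 uint8, blue, green, red); there is no depth.
- eyes.camera_params(name): a dict with "K" (3x3 intrinsics, pixels), "xyz" and "attitude" of the camera in the world. Camera axes: x right, y down, z forward; pixel columns grow to the right and rows downward; lengths in m; the calibration is good to about 2 mm. A picture is of the moment at which its call begins. camera_params takes no time and is no camera call.
- workorder.sign_off(): hands the job in; it is judged then, once.
The state is a dict: "t": time; "qpos": joint angles; "qd": joint speeds; "effort": joint torques, N m; "eef_pos": TCP position; "eef_rot": TCP orientation; "contact_force": force on the tool from outside, world axes, zero at the start; "torque": the same for the moment, N m; "gripper_width": opening from 0.0 (shut) to 1.0 (fully open); "finger_force": force on a finger pad.
Only numpy, scipy, OpenCV 4.12 (cv2) and the standard library are available. Lean on these libraries where they do the work, as an engineer would, in place of code of your own. Each camera call takes 0.05 s, during which the arm holds its last target. There are 200 camera calls.

### The job

Take the slide carriers off the mat and lay them one after another on the tilted deck so that each slides fully home: in one row from the low corner, flat, square against the fence and against the stop or the carrier before it. When all of them are home and let go, pull the brake lever into its third and last notch, so that the bar folds down over them, let go and leave them clamped for 3 seconds; then press the release button until the lever springs right back, and move every carrier into the shallow blue tray, laid flat, upright, side by side. Leave everything else on the bench where it is.

Things in the scene. Friction and masses are not known exactly. Their poses are not given: they have to be found in the camera images.
- carrier1: slide carrier: white slippery plastic plate 96 x 58 x 8 mm (x, y, z), on top an upright grip rib in the middle, 52 mm long in x, 12 mm thick in y, its top 40 mm above the plate's underside; 0.12 kg. Origin: centre of the underside; x along long side and rib, z up; the same when turned half round. Starts on the mat; there are three or four (an absent one reads None).
- carrier2: another slide carrier, the same as carrier1
- carrier3: another slide carrier, the same as carrier1
- carrier4: another slide carrier, the same as carrier1
- deck: tilted aluminium deck. Origin: its lowest corner, on the surface, 28 mm above the table. x up the slope, away from the robot, y up the slope to the left, z normal; 0.24 rad both ways. x = 0: face of the fence (near side), y = 0: face of the end stop (right), both 9 mm high, 10 mm thick. Laid on it, rib along x, a carrier slides by itself into the corner or against the one before it.
- home1 (a point): on the deck, where the origin of the first carrier lies when fully home in the corner (deck x 48, y 29, z 0 mm, rib along deck x). The others follow, touching: x 48 mm, y 87, 145 and 203 mm. The deck ends at y = 256 mm with a 6 mm lip.
- bar_hinge (a point): middle of the hinge of the hold-down bar, on the 8 mm high far rail of the deck, 11 mm above its surface (deck x 114 mm). The bar, a steel strip 28 x 240 x 4 mm, stands upright while the lever is at 0 and folds down towards the robot, 2 rad per rad of lever, over the carriers' far edges.
- fixture: base of the check fixture: grey plate 190 x 360 x 8 mm fixed to the table, carrying deck, lever and button. Origin: on its underside, 5 mm left of the middle; its x and y are the level directions of the deck's slopes; the lever swings along its x.
- brake (a joint): angle of the brake lever (rad), 0 at rest, to 0.8; grows as the ball is pulled towards the robot. A ratchet catches it at about 0.25, 0.50 and 0.75: for the third, pull it to the stop at 0.8 and let go; it settles at 0.74. A spring pulls it back (1 N at the ball at rest, 5 N at most over a notch), held by the ratchet until the release button is pressed.
- brake_ball (a point): centre of the black ball, 28 mm across, on the end of the 12 mm thick lever, left of the deck (its high end); 213 mm above the table at rest, 170 mm in the last notch
- brake_hinge (a point): the lever's hinge axis (level, along the fixture's y), 83 mm above the table between two blue cheek plates whose tops are at 90 mm. At 0 the ball is 130 mm above it and 13 mm nearer the robot.
- release (a joint): travel of the release button (m), 0 to 0.008, grows as it is pressed straight down; 1.5 N to move, 5 N fully down; springs up. From about 0.005 it frees the lever, which springs back to 0 in about half a second: keep it down that long.
- release_top (a point): centre of the top of the grey release button, 30 mm across, 80 mm above the table, on the blue block behind the lever (83 mm beyond the hinge, away from the robot)
- mat: black rubber mat, 330 x 130 x 3 mm, fixed, long side in x; origin: centre of the underside. The carriers start on it. It is on the left or on the right of the fixture.
- tray: shallow blue plastic tray, fixed, 330 x 136 x 26 mm outside, 4 mm walls and floor, long side in x; origin: centre of the underside. On the other side from the mat; four carriers fit side by side, ribs across the tray (along its y), 76 mm apart.
- pen: bystander, loose: the black pen, 140 mm long, 10 mm thick; origin: centre of the underside; leave it where it is
- eyepiece: bystander, loose: the black microscope eyepiece, 36 mm across, 52 mm high; origin: centre of the underside; leave it where it is
- tweezers: bystander, loose: the tweezers, steel, 120 mm long; origin: centre of the underside; leave it where it is
- flask: bystander, loose: the white flask, 54 mm across, 100 mm high, blue cap; origin: centre of the underside; leave it where it is
- dish: bystander, loose: the glass dish, 90 mm across, 18 mm high; origin: centre of the underside; leave it where it is
- caliper: bystander, loose: the caliper, 150 mm long, steel with black slide; origin: centre of the underside; leave it where it is
- parts_bin: bystander, loose: the small blue parts bin, 100 x 90 x 50 mm; origin: centre of the underside; leave it where it is

How it is judged (in metres and radians):
On the way, in this order (a step that is already met when the one before it is completed fails the run):
1. with the lever still at rest, every carrier is home in the row on the deck (within 3.5 mm in x, 4 mm in y, flat, square to 0.06 rad), let go (x of carrier1 in the frame of deck between 0.0445 and 0.0515 m and z of carrier1 in the frame of deck between -0.003 and 0.0035 m and angle between the x axis of each of carrier1, carrier2, carrier3, carrier4 and the x axis of deck, either way round below 0.06 rad and (y of carrier1 in the frame of deck between 0.025 and 0.033 m or y of carrier1 in the frame of deck between 0.083 and 0.091 m or y of carrier1 in the frame of deck between 0.141 and 0.149 m or y of carrier1 in the frame of deck between 0.199 and 0.207 m) and x of carrier2 in the frame of deck between 0.0445 and 0.0515 m and z of carrier2 in the frame of deck between -0.003 and 0.0035 m and (y of carrier2 in the frame of deck between 0.025 and 0.033 m or y of carrier2 in the frame of deck between 0.083 and 0.091 m or y of carrier2 in the frame of deck between 0.141 and 0.149 m or y of carrier2 in the frame of deck between 0.199 and 0.207 m) and x of carrier3 in the frame of deck between 0.0445 and 0.0515 m and z of carrier3 in the frame of deck between -0.003 and 0.0035 m and (y of carrier3 in the frame of deck between 0.025 and 0.033 m or y of carrier3 in the frame of deck between 0.083 and 0.091 m or y of carrier3 in the frame of deck between 0.141 and 0.149 m or y of carrier3 in the frame of deck between 0.199 and 0.207 m) and x of carrier4 in the frame of deck between 0.0445 and 0.0515 m and z of carrier4 in the frame of deck between -0.003 and 0.0035 m and (y of carrier4 in the frame of deck between 0.025 and 0.033 m or y of carrier4 in the frame of deck between 0.083 and 0.091 m or y of carrier4 in the frame of deck between 0.141 and 0.149 m or y of carrier4 in the frame of deck between 0.199 and 0.207 m) and contact force between the fingers and carrier1 below 0.3 N and contact force between the fingers and carrier2 below 0.3 N and contact force between the fingers and carrier3 below 0.3 N and contact force between the fingers and carrier4 below 0.3 N and value of joint brake below 0.1 rad), for 0.3 s.
2. the lever is in its third notch and let go (0.70 to 0.785) while every carrier is home in the row on the deck (within 3.5 mm in x, 4 mm in y, flat, square to 0.06 rad), for 2.5 s (x of carrier1 in the frame of deck between 0.0445 and 0.0515 m and z of carrier1 in the frame of deck between -0.003 and 0.0035 m and angle between the x axis of each of carrier1, carrier2, carrier3, carrier4 and the x axis of deck, either way round below 0.06 rad and (y of carrier1 in the frame of deck between 0.025 and 0.033 m or y of carrier1 in the frame of deck between 0.083 and 0.091 m or y of carrier1 in the frame of deck between 0.141 and 0.149 m or y of carrier1 in the frame of deck between 0.199 and 0.207 m) and x of carrier2 in the frame of deck between 0.0445 and 0.0515 m and z of carrier2 in the frame of deck between -0.003 and 0.0035 m and (y of carrier2 in the frame of deck between 0.025 and 0.033 m or y of carrier2 in the frame of deck between 0.083 and 0.091 m or y of carrier2 in the frame of deck between 0.141 and 0.149 m or y of carrier2 in the frame of deck between 0.199 and 0.207 m) and x of carrier3 in the frame of deck between 0.0445 and 0.0515 m and z of carrier3 in the frame of deck between -0.003 and 0.0035 m and (y of carrier3 in the frame of deck between 0.025 and 0.033 m or y of carrier3 in the frame of deck between 0.083 and 0.091 m or y of carrier3 in the frame of deck between 0.141 and 0.149 m or y of carrier3 in the frame of deck between 0.199 and 0.207 m) and x of carrier4 in the frame of deck between 0.0445 and 0.0515 m and z of carrier4 in the frame of deck between -0.003 and 0.0035 m and (y of carrier4 in the frame of deck between 0.025 and 0.033 m or y of carrier4 in the frame of deck between 0.083 and 0.091 m or y of carrier4 in the frame of deck between 0.141 and 0.149 m or y of carrier4 in the frame of deck between 0.199 and 0.207 m) and value of joint brake between 0.7 and 0.785 rad and contact force between the fingers and anything else below 0.5 N), for 2.5 s.
3. the release button has let the lever spring back (below 0.06) while every carrier is home in the row on the deck (within 3.5 mm in x, 4 mm in y, flat, square to 0.06 rad) (x of carrier1 in the frame of deck between 0.0445 and 0.0515 m and z of carrier1 in the frame of deck between -0.003 and 0.0035 m and angle between the x axis of each of carrier1, carrier2, carrier3, carrier4 and the x axis of deck, either way round below 0.06 rad and (y of carrier1 in the frame of deck between 0.025 and 0.033 m or y of carrier1 in the frame of deck between 0.083 and 0.091 m or y of carrier1 in the frame of deck between 0.141 and 0.149 m or y of carrier1 in the frame of deck between 0.199 and 0.207 m) and x of carrier2 in the frame of deck between 0.0445 and 0.0515 m and z of carrier2 in the frame of deck between -0.003 and 0.0035 m and (y of carrier2 in the frame of deck between 0.025 and 0.033 m or y of carrier2 in the frame of deck between 0.083 and 0.091 m or y of carrier2 in the frame of deck between 0.141 and 0.149 m or y of carrier2 in the frame of deck between 0.199 and 0.207 m) and x of carrier3 in the frame of deck between 0.0445 and 0.0515 m and z of carrier3 in the frame of deck between -0.003 and 0.0035 m and (y of carrier3 in the frame of deck between 0.025 and 0.033 m or y of carrier3 in the frame of deck between 0.083 and 0.091 m or y of carrier3 in the frame of deck between 0.141 and 0.149 m or y of carrier3 in the frame of deck between 0.199 and 0.207 m) and x of carrier4 in the frame of deck between 0.0445 and 0.0515 m and z of carrier4 in the frame of deck between -0.003 and 0.0035 m and (y of carrier4 in the frame of deck between 0.025 and 0.033 m or y of carrier4 in the frame of deck between 0.083 and 0.091 m or y of carrier4 in the frame of deck between 0.141 and 0.149 m or y of carrier4 in the frame of deck between 0.199 and 0.207 m) and value of joint brake below 0.06 rad), for 0.1 s.
At the end, for the whole second after the job is handed in: Every carrier lies flat on the tray's floor (upright within 0.06 rad, underside less than 9 mm above the tray's underside), inside its walls, released and at rest; the lever is back at rest (below 0.06 rad) and the button is up (x of carrier1 in the frame of tray between -0.14 and 0.14 m and y of carrier1 in the frame of tray between -0.042 and 0.042 m and z of carrier1 in the frame of tray between 0 and 0.009 m and angle between each of carrier1, carrier2, carrier3, carrier4's own z axis and vertical below 0.06 rad and linear speed of each of carrier1, carrier2, carrier3, carrier4 below 0.02 m/s and x of carrier2 in the frame of tray between -0.14 and 0.14 m and y of carrier2 in the frame of tray between -0.042 and 0.042 m and z of carrier2 in the frame of tray between 0 and 0.009 m and x of carrier3 in the frame of tray between -0.14 and 0.14 m and y of carrier3 in the frame of tray between -0.042 and 0.042 m and z of carrier3 in the frame of tray between 0 and 0.009 m and x of carrier4 in the frame of tray between -0.14 and 0.14 m and y of carrier4 in the frame of tray between -0.042 and 0.042 m and z of carrier4 in the frame of tray between 0 and 0.009 m and contact force between the fingers and carrier1 below 0.3 N and contact force between the fingers and carrier2 below 0.3 N and contact force between the fingers and carrier3 below 0.3 N and contact force between the fingers and carrier4 below 0.3 N and value of joint brake below 0.06 rad and value of joint release below 0.002 m); the robot touches nothing.
It fails at once if a bystander (pen, eyepiece, tweezers, flask, dish, caliper, parts bin) is pushed more than 30 mm from its place (distance of any of pen, eyepiece, tweezers, flask, dish, caliper, parts_bin from where it was at the start of the episode above 0.03 m).
Of carrier1, carrier2, carrier3, carrier4 only 3 to 4 are there at a start; the rules pass over those that are not, and their reading is None.
At some moment in a run one of carrier1, carrier2, carrier3, carrier4 may be knocked a few centimetres aside while the robot is not near it.
Once in a run the grip may slacken for a moment while it holds something.
It also fails if it takes over 210 s, if anything falls off the work surface, if the arm or the gripper's body presses on something with over 40 N, if the wrist force passes 120 N, or if a joint passes its speed limit or range.

## Working session

There is one attempt and no reset: what is moved stays moved. The work goes in short steps, Python scripts to look and compute and a shell command to move; the robot and the scene stay as the last step left them, time stands still between calls to the robot, and variables do not carry over. Pictures are saved under pics/ and viewed, at most 14 in all, crops included, and the job is handed in when it is done.

```bash
ls; mkdir -p pics; python3 - <<'E'
from workcell import r, eyes, workorder
import cv2
s=r.read_state();print(s);print(r.tip_extent)
for n in("top","side"):
    im=eyes.get_image(n);p=eyes.camera_params(n);print(n,p)
    cv2.imwrite(f"pics/{n}0.png",im)
E
```

```text
nudge.py
pics
workcell.py
{'t': 0.0, 'qpos': array([-7.30873944e+01,  2.01245213e+01,  9.46769158e+01,  6.29744196e-04,
        6.52658580e+01, -4.84782235e+00]), 'qd': array([ 0.00388265,  0.06846601, -0.00571065, -0.02313133,  0.06607364,
       -0.12278966]), 'effort': array([-9.47894368e-04, -4.97330153e+01, -2.85258883e+01,  6.97292481e-02,
        2.55921384e-02, -1.37915622e-04]), 'eef_pos': array([ 0.20382508, -0.51048636,  0.23509989]), 'eef_rot': array([-1.79932994e+02, -6.25668940e-03,  2.17601605e+01]), 'contact_force': array([-0.41917866,  0.22274585, -1.16797225]), 'torque': array([ 0.06562097,  0.03122666, -0.00715249]), 'finger_force': 0.0, 'gripper_width': 1.0005717045040885}
0.017
top {'K': array([[507.26401396,   0.        , 275.39204596],
       [  0.        , 507.26401396, 201.71013738],
       [  0.        ,   0.        ,   1.        ]]), 'xyz': array([ 0.3193152 , -0.00172302,  1.54902452]), 'attitude': array([-169.48532231,    0.85992596,  -89.02230419])}
side {'K': array([[390.21559276,   0.        , 279.86433316],
       [  0.        , 390.21559276, 214.0418312 ],
       [  0.        ,   0.        ,   1.        ]]), 'xyz': array([ 0.38174168, -0.69150881,  0.66101215]), 'attitude': array([-1.25637255e+02,  2.21757743e-02, -1.40620253e+01])}
```

View pics/top0.png

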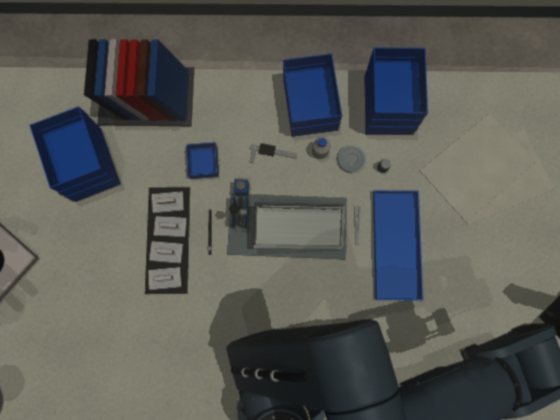

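View pics/side0.png

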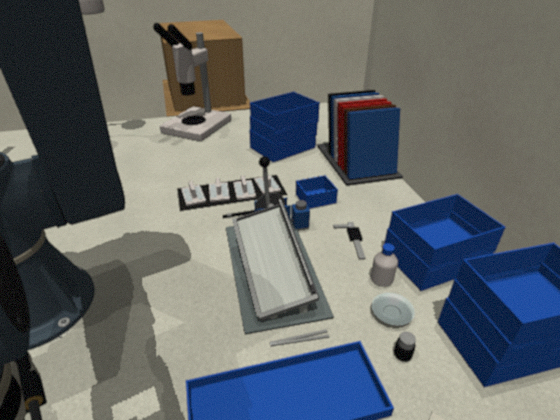

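```bash
cat > h.py <<'E'
from workcell import r, eyes, workorder
import numpy as np, cv2
from scipy.spatial.transform import Rotation as Ro
def cam(n):
    p=eyes.camera_params(n); return p["K"],Ro.from_euler("xyz",p["attitude"],degrees=True).as_matrix(),p["xyz"]
def proj(n,P):
    K,R,c=cam(n); q=(np.atleast_2d(P)-c)@R@K.T; return q[:,:2]/q[:,2:]
def unproj(n,uv,z):
    K,R,c=cam(n); uv=np.atleast_2d(uv).astype(float)
    d=np.c_[uv,np.ones(len(uv))]@np.linalg.inv(K).T@R.T
    return c+d*((z-c[2])/d[:,2])[:,None]
def ortho(im,n,z,x0,x1,y0,y1,s=1000):
    # image: right=-y, up=+x ; s px per m
    W,H=int((y1-y0)*s),int((x1-x0)*s)
    w=np.array([[x1,y1,z],[x1,y0,z],[x0,y0,z],[x0,y1,z]])
    M=cv2.getPerspectiveTransform(proj(n,w).astype(np.float32),np.float32([[0,0],[W,0],[W,H],[0,H]]))
    return cv2.warpPerspective(im,M,(W,H),flags=cv2.INTER_CUBIC)
E
python3 - <<'E'
from h import *
im=cv2.imread("pics/top0.png"); si=cv2.imread("pics/side0.png")
# tray: blue blob at z=.026 ; carriers
def rects(z,x0,x1,y0,y1,f,amin):
    o=ortho(im,"top",z,x0,x1,y0,y1); m=f(o.astype(int)).astype(np.uint8)*255
    for c in cv2.findContours(m,cv2.RETR_EXTERNAL,cv2.CHAIN_APPROX_NONE)[0]:
        if cv2.contourArea(c)>amin:
            (u,v),(w,h),a=cv2.minAreaRect(c); print("  x %.4f y %.4f w %.0f h %.0f a %.1f area %.0f"%(x1-v/1000,y1-u/1000,w,h,a,cv2.contourArea(c)))
g=lambda o:o.mean(2)
print("fix plate corners z.008, px:",)
for n,uv in (("tray",0),):
    rects(.026,.05,.7,-.55,-.15,lambda o:(o[...,0]-o[...,2]>40),5000)
print("mat");rects(.003,.1,.6,.2,.5,lambda o:g(o)<60,5000)
print("carriers")
for th in(90,110,130): rects(.011,.1,.6,.23,.47,lambda o:g(o)>th,1500)
o=ortho(im,"top",.03,.15,.52,-.12,.32,1800);cv2.imwrite("pics/fixtop.png",o)
cv2.imwrite("pics/fixside.png",cv2.resize(si[140:340,170:350],None,fx=3,fy=3,interpolation=cv2.INTER_CUBIC)[:600])
E
```

```text
fix plate corners z.008, px:
  x 0.4785 y -0.3421 w 327 h 137 a 89.6 area 43768
mat
  x 0.4615 y 0.3551 w 280 h 127 a 88.6 area 31817
carriers
  x 0.3662 y 0.3576 w 59 h 97 a 83.7 area 5320
  x 0.4451 y 0.3578 w 96 h 59 a 3.0 area 5280
  x 0.5240 y 0.3496 w 96 h 59 a 1.8 area 5300
  x 0.5840 y 0.3610 w 32 h 96 a 90.0 area 2326
  x 0.3505 y 0.3510 w 499 h 238 a 90.0 area 81703
  x 0.3664 y 0.3576 w 56 h 94 a 83.2 area 4838
  x 0.4453 y 0.3577 w 93 h 55 a 4.2 area 4816
  x 0.5240 y 0.3497 w 93 h 55 a 1.9 area 4795
  x 0.5845 y 0.3610 w 31 h 92 a 90.0 area 1832
  x 0.3505 y 0.3510 w 499 h 238 a 90.0 area 79922
```

View pics/fixtop.png

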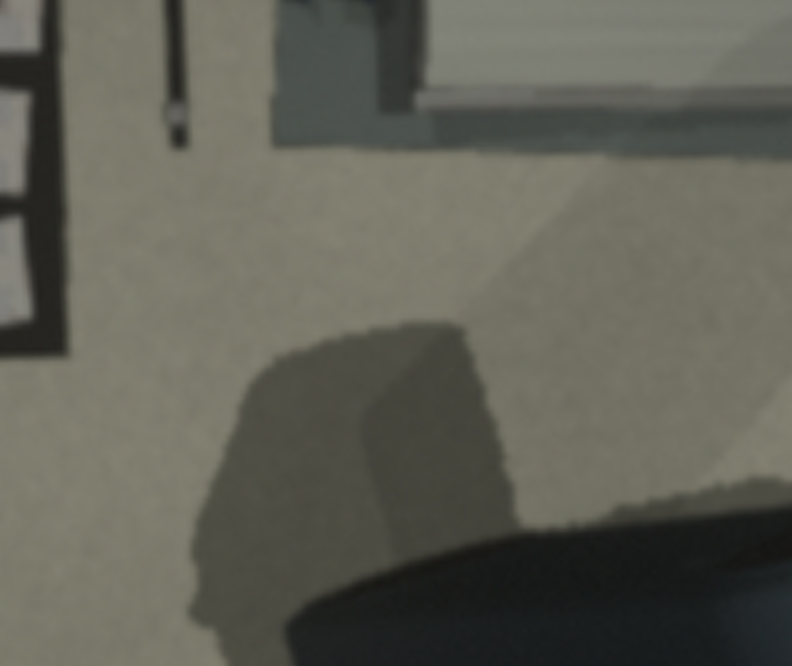

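View pics/fixside.png

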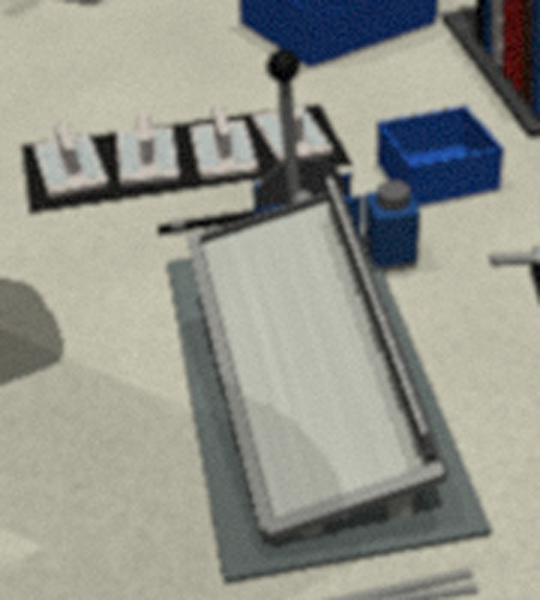

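```bash
python3 - <<'E'
from h import *
im=cv2.imread("pics/top0.png"); si=cv2.imread("pics/side0.png")
def rects(z,x0,x1,y0,y1,f,amin):
    o=ortho(im,"top",z,x0,x1,y0,y1); m=f(o.astype(int)).astype(np.uint8)*255
    for c in cv2.findContours(m,cv2.RETR_EXTERNAL,cv2.CHAIN_APPROX_NONE)[0]:
        if amin<cv2.contourArea(c)<60000:
            (u,v),(w,h),a=cv2.minAreaRect(c); print("  x %.4f y %.4f w %.0f h %.0f a %.1f area %.0f"%(x1-v/1000,y1-u/1000,w,h,a,cv2.contourArea(c)))
g=lambda o:o.mean(2)
print("tray");rects(.026,.2,.8,-.55,-.15,lambda o:(o[...,0]-o[...,2]>40),5000)
print("mat");rects(.003,.2,.75,.2,.5,lambda o:g(o)<60,5000)
print("carriers")
for th in(90,): rects(.011,.31,.69,.29,.43,lambda o:g(o)>th,1500)
o=ortho(im,"top",.03,.42,.7,-.12,.26,2000);cv2.imwrite("pics/fixtop2.png",o)
E
```

```text
tray
  x 0.4777 y -0.3421 w 328 h 137 a 89.6 area 43829
mat
  x 0.4842 y 0.3556 w 326 h 127 a 88.6 area 40666
carriers
  x 0.3670 y 0.3572 w 59 h 97 a 83.3 area 5322
  x 0.4458 y 0.3572 w 96 h 58 a 4.1 area 5312
  x 0.5245 y 0.3492 w 96 h 58 a 1.9 area 5320
  x 0.6004 y 0.3614 w 59 h 97 a 83.9 area 5310
  x 0.5010 y 0.3605 w 139 h 378 a 0.0 area 10044
```

View pics/fixtop2.png

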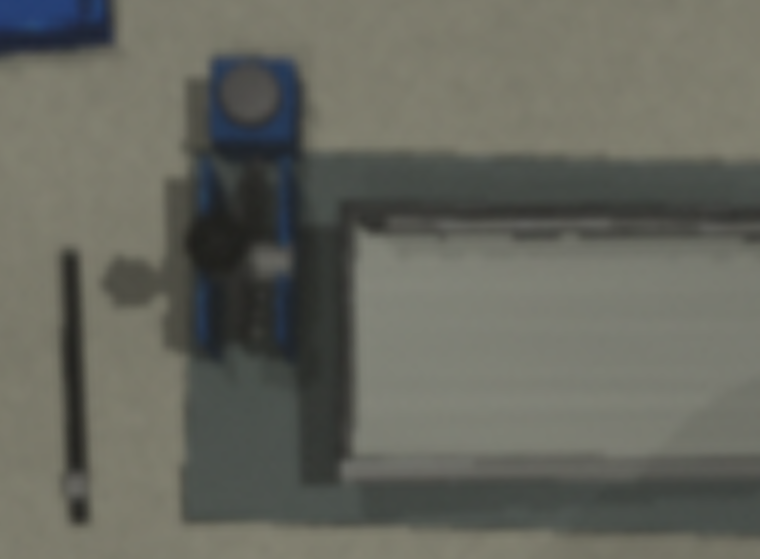

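```bash
python3 - <<'E'
from h import *
im=cv2.imread("pics/top0.png")
c=cv2.resize(im[172:264,222:354],None,fx=6,fy=6,interpolation=cv2.INTER_CUBIC)
c=cv2.convertScaleAbs(c,alpha=1.7)
cv2.imwrite("pics/topz.png",c)
for p in [(228,580),(490,533),(168,262)]: print(unproj("side",[170+p[0]/3,140+p[1]/3],.008))
for p in [(183,520),(760,533)]:
    w=[[.7-p[1]/2000,.26-p[0]/2000,.03]]; print(unproj("top",proj("top",w),.008))
E
```

```text
[[ 0.43650464 -0.19118571  0.008     ]]
[[ 0.62093293 -0.19671105  0.008     ]]
[[0.44435573 0.16740878 0.008     ]]
[[0.44174788 0.17096534 0.008     ]]
[[ 0.43515374 -0.121713    0.008     ]]
```

View pics/topz.png

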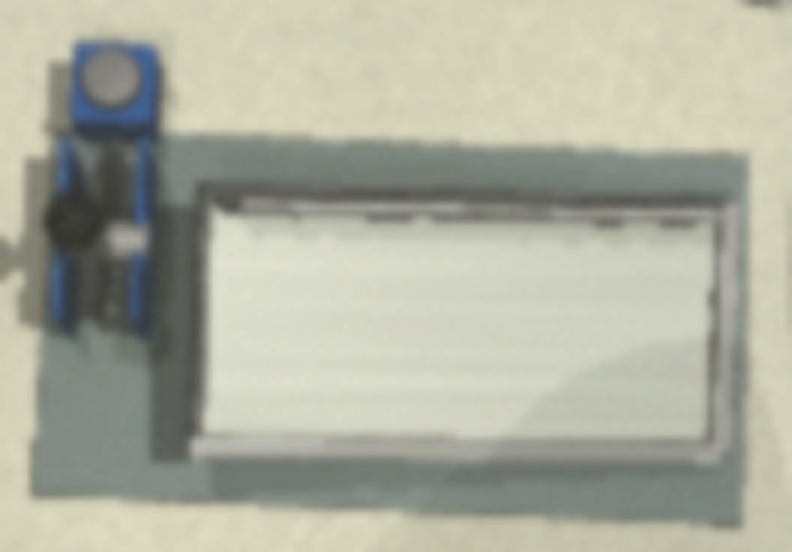

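```bash
cat > fit.py <<'E'
from h import *
from scipy.optimize import least_squares
T=lambda u,v:np.array([(u+.5)/6-.5+222,(v+.5)/6-.5+172])
S=lambda u,v:np.array([(u+.5)/3-.5+170,(v+.5)/3-.5+140])
a=.24
Rs={"RyRx":Ro.from_euler("y",-a)*Ro.from_euler("x",a),"RxRy":Ro.from_euler("x",a)*Ro.from_euler("y",-a)}
n=np.cross([np.cos(a),0,np.sin(a)],[0,np.cos(a),np.sin(a)]);n/=np.linalg.norm(n)
def dR(k,psi): return (Ro.from_euler("z",psi)*Rs[k]).as_matrix()
L=[("top",(-10,-10,9),(-10,256,9),[T(192,460),T(455,461),T(718,462)]),
   ("side",(-10,-10,9),(-10,256,9),[S(190,242),S(225,385),S(262,528)]),
   ("top",(0,0,9),(0,256,9),[T(204,437),T(450,440),T(700,443)]),
   ("top",(-10,-10,9),(110,-10,9),[T(738,205),T(729,330),T(719,455)]),
   ("side",(-10,-10,9),(110,-10,9),[S(438,467),S(355,497),S(272,526)])]
def res(p,k):
    R=dR(k,p[0]);o=np.array([p[1],p[2],.028]);out=[]
    for c,A,B,pts in L:
        q=proj(c,(np.array([A,B])/1000)@R.T+o);d=q[1]-q[0];m=np.array([-d[1],d[0]])/np.linalg.norm(d)
        out+=[(x-q[0])@m for x in pts]
    return np.array(out)
if __name__=="__main__":
    for k in Rs:
        f=least_squares(res,[-.02,.46,-.1],args=(k,));print(k,f.x,f.cost,np.round(f.fun,2))
    for p in [T(32,496),T(742,526),T(748,155)]: print(unproj("top",p,.008))
    print("ball",unproj("top",T(75,222),.213),unproj("side",S(285,66),.213));print("btn",unproj("top",T(110,76),.08),unproj("side",S(396,190),.08))
E
python3 fit.py
```

```text
RyRx [-0.02821744  0.47356092 -0.16238339] 2.7272301241152856 [-0.68 -0.5  -0.33  0.92  0.56  0.84 -0.29 -0.4  -0.51  1.04  0.54 -0.12
 -0.87 -0.32 -0.09]
RxRy [ 0.03088997  0.47351414 -0.16218847] 3.0834626061203605 [-0.66 -0.49 -0.33  0.93  0.56  0.83 -0.27 -0.4  -0.52  1.16  0.63 -0.07
 -1.05 -0.4  -0.06]
[[0.44060707 0.17069984 0.008     ]]
[[ 0.43121955 -0.18771986  0.008     ]]
[[ 0.6215409  -0.19232673  0.008     ]]
ball [[0.54665635 0.13276977 0.213     ]] [[0.55062677 0.13510405 0.213     ]]
btn [[0.64278059 0.13116435 0.08      ]] [[0.64694348 0.12947784 0.08      ]]
```

```bash
echo '[{"trans":[0.02, 0.036, 0], "yaw":-6.82}, {"trans":[0.02, 0.036, 0], "yaw":-6.82}, {"trans":[0.01, 0.036, 0], "yaw":-6.82}, {"trans":[0, 0.03, 0], "yaw":-6.82}, {"trans":[0, 0.02, 0], "yaw":-6.82}, {"yaw":-6.82}, {"yaw":-6.82}, {"yaw":-6.82}, {"yaw":-6.82}, {"yaw":-6.82}, {}]' > next.json && python3 nudge.py next.json
cat > st.py <<'E'
from h import *
import sys
s=r.read_state();print("t %.2f"%s["t"],np.round(s["eef_pos"],4),np.round(s["eef_rot"],1),"F",np.round(s["contact_force"],1),"w %.3f"%s["gripper_width"],"ff %.1f"%s["finger_force"])
E
python3 st.py
```

```text
t: 1.02
eef_pos: [0.3348, -0.6176, 0.2351]
eef_rot: [-180.0, -0.0, 90.3]
contact_force: [-0.5, 0.6, 0.0]
gripper_width: 1.004
finger_force: 0.0
t 1.02 [ 0.3348 -0.6176  0.2351] [-180.    -0.    90.3] F [-0.5  0.6  0. ] w 1.004 ff 0.0
```

```bash
echo '[{"trans":[0.039, 0.003, 0]}, {"trans":[0.039, 0.003, 0]}, {"trans":[0.039, 0.003, 0]}, {"trans":[0.039, 0.003, 0]}, {"trans":[0.039, 0.003, 0]}, {"trans":[0.039, 0.003, 0]}, {"trans":[0.039, 0.003, 0]}, {"trans":[0.039, 0.003, 0]}, {"trans":[0.039, 0.003, 0]}, {"trans":[0.039, 0.003, 0]}, {"trans":[0.039, 0.003, 0]}, {"trans":[0.039, 0.003, 0]}]' > next.json && python3 nudge.py next.json >/dev/null;  echo '[{"trans":[0.039, 0, 0]}, {"trans":[0.039, 0, 0]}, {"trans":[0.039, 0, 0]}, {"trans":[0.039, 0, 0]}, {"trans":[0.039, 0, 0]}, {"trans":[0.039, 0, 0]}, {"trans":[0.039, 0, 0]}, {"trans":[0.039, 0, 0]}, {"trans":[0.039, 0, 0]}, {"trans":[0.039, 0, 0]}, {"trans":[0.039, 0, 0], "yaw":-3.2}, {"trans":[0.039, 0, 0], "yaw":-3.2}]' > next.json && python3 nudge.py next.json >/dev/null;  echo '[{"trans":[0.02, 0, 0.02]}, {"trans":[0.018, 0, 0.02]}, {"trans":[0, 0, 0.02]}, {"trans":[0, 0, 0.02]}, {"trans":[0, 0, 0.02]}, {}]' > next.json && python3 nudge.py next.json 0.6
python3 - <<'E'
from h import *
a=eyes.get_image("top");b=eyes.get_image("side");cv2.imwrite("pics/t1.png",a);cv2.imwrite("pics/s1.png",b)
K=np.hstack([cv2.resize(a[170:310,130:220],None,fx=4,fy=4,interpolation=2),cv2.resize(b[120:260,160:270],None,fx=4,fy=4,interpolation=2)])
cv2.imwrite("pics/p1.png",K)
E
```

```text
t: 3.52
eef_pos: [0.3636, 0.3548, 0.1324]
eef_rot: [-179.7, 0.2, 96.1]
contact_force: [-1.2, -0.9, 0.4]
gripper_width: 0.629
finger_force: 0.0
```

View pics/p1.png

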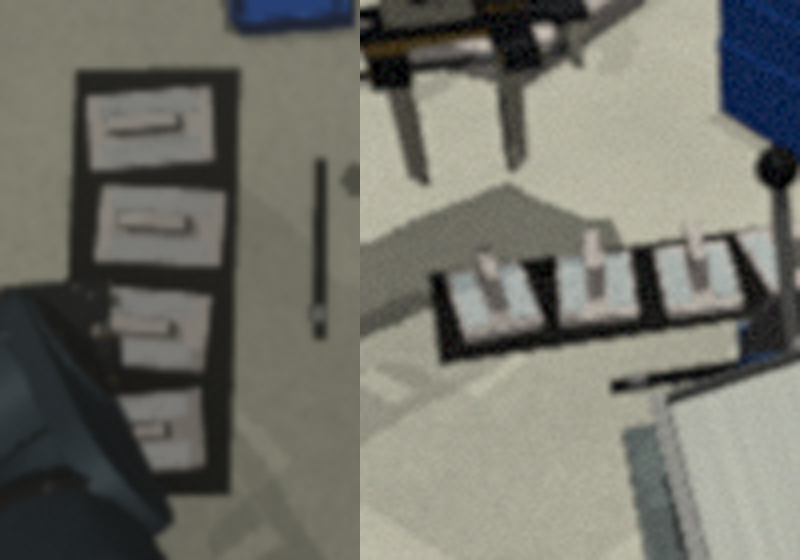

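```bash
python3 st.py; python3 - <<'E'
from h import *
s=r.read_state();p=s["eef_pos"];R=Ro.from_euler("xyz",s["eef_rot"],degrees=True).as_matrix()
h=.093*.629/2
for sg in(1,-1):
  for t in(0,.0175): print(proj("side",p+R@[0,sg*(h+t),.017])[0])
for c in [(.367,.3572,96.7),(.4458,.3572,85.9),(.5245,.3492,88.1),(.6004,.3614,96.1)]:
    d=np.r_[np.cos(np.radians(c[2])),np.sin(np.radians(c[2])),0]*.026
    q=proj("side",[np.r_[c[:2],.043]+d,np.r_[c[:2],.043]-d]); print(((q-[160,120])*4+[360,0]).round())
    q=proj("top",[np.r_[c[:2],.043]+d,np.r_[c[:2],.043]-d]); print("  top",((q-[130,170])*4).round())
E
```

```text
t 3.62 [0.3651 0.3559 0.1357] [-179.9    0.    96.2] F [-0.  -0.1  0.1] w 0.606 ff 0.0
[197.16297538 161.39834647]
[203.07963572 160.42907074]
[177.01044253 164.69976314]
[170.86678522 165.70622584]
[[479. 243.]
 [491. 277.]]
  top [[ 91. 433.]
 [162. 426.]]
[[588. 230.]
 [591. 264.]]
  top [[ 98. 319.]
 [167. 325.]]
[[688. 223.]
 [697. 256.]]
  top [[115. 216.]
 [184. 219.]]
[[774. 204.]
 [795. 235.]]
  top [[105. 121.]
 [173. 115.]]
```

```bash
echo '[{"trans":[0, 0.0035, 0.02], "yaw":-0.5}, {"trans":[0, 0, 0.03]}, {"trans":[0, 0, 0.03]}, {"trans":[0, 0, 0.015]}, {"trans":[0, 0, 0.0065]}, {}, {}, {}]' > next.json && python3 nudge.py next.json - 20 >/dev/null; echo '[{}, {}, {}, {}, {}, {}, {}, {}]' > next.json && python3 nudge.py next.json 0.0 20; echo '[{"trans":[0, 0, -0.02]}, {"trans":[0, 0, -0.03]}, {}]' > next.json && python3 nudge.py next.json 
```

```text
t: 4.95
eef_pos: [0.3686, 0.3563, 0.0341]
eef_rot: [-180.0, 0.0, 96.9]
contact_force: [-0.6, -0.8, 0.5]
gripper_width: 0.13
finger_force: 20.0
t: 5.2
eef_pos: [0.3702, 0.3577, 0.088]
eef_rot: [179.7, -0.2, 96.9]
contact_force: [0.5, 1.1, -1.3]
gripper_width: 0.125
finger_force: 20.0
```

```bash
cat > deck.py <<'E'
from h import *
psi=-.027; D=np.array([.4745,-.162,.028])   # deck origin
Rd=(Ro.from_euler("z",psi)*Ro.from_euler("y",-.24)*Ro.from_euler("x",.24)).as_matrix(); n=Rd[:,2]
w=lambda p:D+Rd@(np.array(p)/1000)
# level yaw which a minimal tilt turns into deck x
ax=np.cross([0,0,1],n);ang=np.arcsin(np.linalg.norm(ax));Rm=Ro.from_rotvec(ax/np.linalg.norm(ax)*ang).as_matrix()
v=Rm.T@Rd[:,0];th=np.arctan2(v[1],v[0])
def place(i,mx=4,my=8):
    c=w([96+mx,58*i+my,0]); L=Ro.from_euler("z",th).as_matrix()
    ctr=c-L@[.048,.029,0]; return ctr,np.degrees(th)   # ctr z = underside height at first touch
if __name__=="__main__":
    for i in(1,2,3,4): print(i,"place ctr",place(i)[0].round(4),"yaw %.1f"%np.degrees(th),"home",w([48,58*i-29,0]).round(4),"ribtop",w([48,58*i-29,40]).round(4))
    print("rib dir yaw on deck",np.degrees(np.arctan2(Rd[1,0],Rd[0,0])))
E
python3 deck.py
```

```text
1 place ctr [ 0.5217 -0.1295  0.067 ] yaw 0.1 home [ 0.5202 -0.1351  0.0461] ribtop [ 0.5107 -0.1443  0.0838]
2 place ctr [ 0.5199 -0.0731  0.0804] yaw 0.1 home [ 0.5185 -0.0787  0.0595] ribtop [ 0.509  -0.0879  0.0972]
3 place ctr [ 0.5182 -0.0167  0.0938] yaw 0.1 home [ 0.5167 -0.0222  0.0729] ribtop [ 0.5072 -0.0315  0.1106]
4 place ctr [0.5164 0.0397 0.1072] yaw 0.1 home [0.515  0.0342 0.0863] ribtop [0.5055 0.0249 0.124 ]
rib dir yaw on deck -1.5469860468532226
```

```bash
echo '[{"trans":[0, 0, -0.03]}, {"trans":[0, 0, -0.03]}, {"trans":[-0.04, -0.005, 0]}, {"trans":[-0.04, -0.005, 0]}, {"trans":[-0.04, -0.005, 0]}, {"trans":[-0.04, -0.005, 0]}, {"trans":[-0.04, -0.005, 0]}, {"trans":[-0.04, -0.005, 0]}, {"trans":[-0.04, -0.005, 0]}, {"trans":[-0.04, -0.005, 0]}, {"trans":[-0.04, -0.005, 0]}, {"trans":[-0.04, -0.005, 0]}]' > next.json && python3 nudge.py next.json >/dev/null; echo '[{"trans":[-0.04, -0.005, 0]}, {"trans":[-0.04, -0.005, 0]}, {"yaw":6.9}, {"yaw":6.9}, {"yaw":6.9}, {"yaw":6.9}, {"yaw":6.9}, {"yaw":6.9}, {"yaw":6.9}, {"yaw":6.9}, {"yaw":6.9}, {"yaw":6.9}]' > next.json && python3 nudge.py next.json >/dev/null;echo '[{"yaw":6.9}, {"yaw":6.9}, {"yaw":6.9}, {"yaw":6.9}, {"trans":[0.03, 0, 0]}, {"trans":[0.04, 0, 0]}, {"trans":[0.03, 0, 0]}, {}, {}]' > next.json && python3 nudge.py next.json >/dev/null; python3 st.py
```

```text
t 7.95 [ 0.4669 -0.1267  0.1434] [-180.     0.     0.3] F [-0.8 -0.6 -1.6] w 0.130 ff 20.0
```

```bash
echo '[{"trans":[0.03, 0.002, 0]}, {"trans":[0.025, 0.001, 0.01]}, {"trans":[0, 0, 0.02]}, {"trans":[0, 0, 0.013]}, {}, {}]' > next.json && python3 nudge.py next.json >/dev/null; python3 st.py; echo '[{}, {}, {}, {}, {}, {}]' > next.json && python3 nudge.py next.json 0.42 >/dev/null; echo '[{"trans":[0, 0, -0.02]}, {"trans":[0, 0, -0.03]}, {"trans":[0, 0, -0.03]}, {"trans":[0, 0, -0.03]}, {"trans":[-0.04, 0, 0]}, {"trans":[-0.04, 0, 0]}, {"trans":[-0.03, 0, 0]}, {}]' > next.json && python3 nudge.py next.json
python3 - <<'E'
from h import *
a=eyes.get_image("top");b=eyes.get_image("side");cv2.imwrite("pics/t2.png",a);cv2.imwrite("pics/s2.png",b)
K=np.hstack([cv2.resize(a[172:292,222:354],None,fx=3,fy=3,interpolation=2),cv2.resize(b[170:290,220:340],None,fx=3,fy=3,interpolation=2)])
cv2.imwrite("pics/p2.png",K)
E
```

```text
t 8.45 [ 0.5203 -0.1296  0.1008] [-1.8e+02  1.0e-01  2.0e-01] F [ 0.9 -0.6 -2.3] w 0.126 ff 20.0
t: 9.62
eef_pos: [0.4071, -0.1295, 0.211]
eef_rot: [-180.0, 0.1, 0.2]
contact_force: [0.5, 0.2, -0.9]
gripper_width: 0.422
finger_force: 0.0
```

View pics/p2.png

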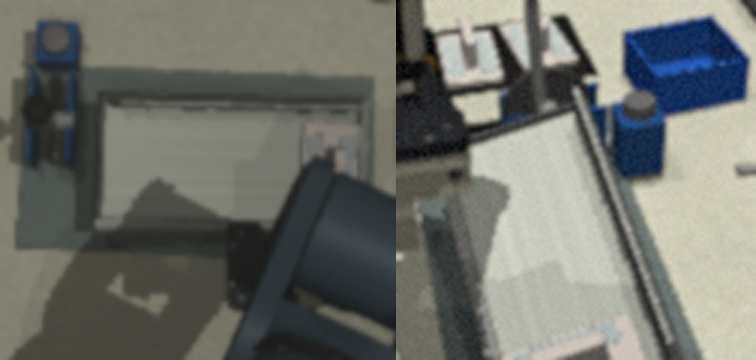

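```bash
echo '[{"trans":[0, -0.04, 0]}, {"trans":[0, -0.0405, 0]}, {"trans":[0, -0.0405, 0]}, {"trans":[0, -0.0405, 0]}, {"trans":[0, -0.0405, 0]}, {"trans":[0, -0.0405, 0]}, {"trans":[0, -0.0405, 0]}, {"trans":[0, -0.0405, 0]}, {"trans":[0, -0.0405, 0]}, {"trans":[0, -0.0405, 0]}, {"trans":[0, -0.0405, 0]}, {"trans":[0, -0.0405, 0]}]' > next.json && python3 nudge.py next.json >/dev/null; echo '[{"yaw":-7.14}, {"yaw":-7.14}, {"yaw":-7.14}, {"yaw":-7.14}, {"yaw":-7.14}, {"yaw":-7.14}, {"yaw":-7.14}, {"yaw":-7.14}, {"yaw":-7.14}, {"yaw":-7.14}, {"yaw":-7.14}, {"yaw":-7.14}]' > next.json && python3 nudge.py next.json 0.6 >/dev/null; echo '[{"trans":[0, 0.04, 0.04]}, {"trans":[0, 0, 0.04]}, {"trans":[0, 0, 0.03]}, {}, {}]' > next.json && python3 nudge.py next.json
cat > chk.py <<'E'
from deck import *
import sys
a=eyes.get_image("top");b=eyes.get_image("side");tag=sys.argv[1];N=int(sys.argv[2])
cv2.imwrite(f"pics/t{tag}.png",a);cv2.imwrite(f"pics/s{tag}.png",b)
o=ortho(a,"top",.011,.31,.69,.29,.43).mean(2)
m=(o>90).astype(np.uint8)*255
for c in cv2.findContours(m,cv2.RETR_EXTERNAL,cv2.CHAIN_APPROX_NONE)[0]:
    if 2000<cv2.contourArea(c)<60000:
        (u,v),(w_,h),an=cv2.minAreaRect(c); print("mat blob x %.4f y %.4f w %.0f h %.0f a %.1f"%(.69-v/1000,.43-u/1000,w_,h,an))
# canvas with predicted home outlines (plate top, rib top)
def draw(im,n,x0,x1,y0,y1,f):
    im=cv2.resize(im[y0:y1,x0:x1],None,fx=f,fy=f,interpolation=cv2.INTER_CUBIC)
    for i in range(N):
        yc=58*i+29
        for P in ([(0,yc-29,8),(96,yc-29,8),(96,yc+29,8),(0,yc+29,8)],[(22,yc-6,40),(74,yc-6,40),(74,yc+6,40),(22,yc+6,40)]):
            q=proj(n,[w(p) for p in P]); q=((q-[x0,y0]+.5)*f-.5)
            cv2.polylines(im,[np.round(q*16).astype(np.int32)],True,(0,255,0),1,cv2.LINE_AA,4)
    return cv2.convertScaleAbs(im,alpha=1.3)
A=draw(a,"top",240,350,190,255,4);B=draw(b,"side",225,325,200,325,3.4)
C=np.zeros((A.shape[0]+0 if A.shape[0]>B.shape[0] else B.shape[0],A.shape[1]+B.shape[1],3),np.uint8)
C[:A.shape[0],:A.shape[1]]=A;C[:B.shape[0],A.shape[1]:]=B;cv2.imwrite(f"pics/c{tag}.png",C);print(C.shape)
E
python3 chk.py 3 1
```

```text
t: 12.13
eef_pos: [0.4385, 0.3536, 0.1109]
eef_rot: [-179.9, 0.1, 86.0]
contact_force: [-1.0, 0.2, 0.1]
gripper_width: 0.599
finger_force: 0.0
mat blob x 0.5242 y 0.3313 w 60 h 57 a 3.8
mat blob x 0.6006 y 0.3616 w 58 h 97 a 83.6
mat blob x 0.6285 y 0.3605 w 139 h 123 a 0.0
(425, 780, 3)
```

View pics/c3.png

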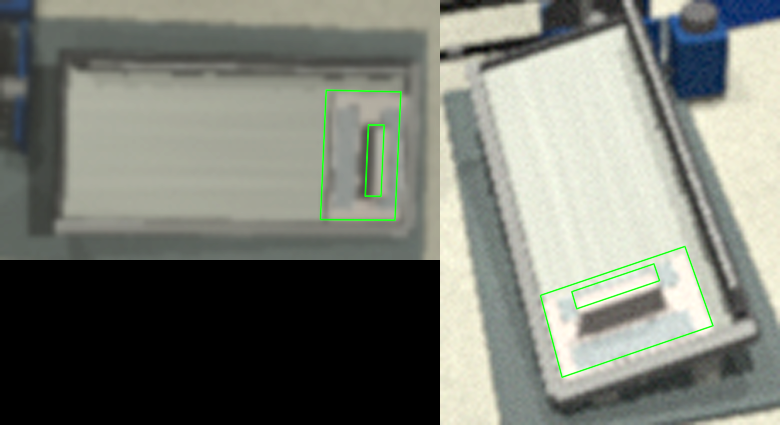

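```bash
echo '[{"trans":[0.003, 0.0085, 0.02]}, {"trans":[0, 0, 0.03]}, {"trans":[0, 0, 0.015]}, {"trans":[0, 0, 0.012]}, {}, {}, {}]' > next.json && python3 nudge.py next.json - 20 >/dev/null; echo '[{}, {}, {}, {}, {}, {}, {}, {}]' > next.json && python3 nudge.py next.json 0.0 20; echo '[{"trans":[0, 0, -0.03]}, {"trans":[0, 0, -0.04]}, {"trans":[0, 0, -0.04]}, {}]' > next.json && python3 nudge.py next.json |sed -n '2p;5p'
```

```text
t: 13.48
eef_pos: [0.4473, 0.3556, 0.0347]
eef_rot: [-180.0, 0.0, 85.9]
contact_force: [-0.1, 0.3, 0.2]
gripper_width: 0.125
finger_force: 20.0
eef_pos: [0.4499, 0.3575, 0.1517]
gripper_width: 0.127
```

```bash
echo '[{"trans":[0, -0.03, 0]}, {"trans":[-0.02, -0.025, 0]}, {"trans":[-0.04, 0, 0]}, {"trans":[-0.04, 0, 0]}, {"trans":[-0.04, 0, 0]}, {"trans":[-0.04, 0, 0]}, {"trans":[-0.04, 0, 0]}, {"trans":[-0.04, 0, 0]}, {"trans":[-0.04, 0, 0]}, {"trans":[-0.04, 0, 0]}, {"trans":[-0.04, 0, 0]}, {"trans":[-0.04, 0, 0]}]' > next.json && python3 nudge.py next.json >/dev/null; echo '[{"trans":[-0.01, 0, 0], "yaw":7.15}, {"yaw":7.15}, {"yaw":7.15}, {"yaw":7.15}, {"yaw":7.15}, {"yaw":7.15}, {"yaw":7.15}, {"yaw":7.15}, {"yaw":7.15}, {"yaw":7.15}, {"yaw":7.15}, {"yaw":7.15}]' > next.json && python3 nudge.py next.json >/dev/null;echo '[{"trans":[0.03, 0, 0]}, {"trans":[0.04, 0, 0]}, {"trans":[0.03, 0, 0]}, {}, {}]' > next.json && python3 nudge.py next.json >/dev/null; python3 st.py
```

```text
t 16.23 [ 0.4624 -0.069   0.1439] [-1.8e+02  1.0e-01  2.0e-01] F [-1.2  0.9 -1.8] w 0.125 ff 20.0
```

```bash
echo '[{"trans":[0.03, 0.002, 0]}, {"trans":[0.026, 0.002, 0]}, {"trans":[0, 0, 0.02]}, {"trans":[0, 0, 0.010]}, {}, {}]' > next.json && python3 nudge.py next.json >/dev/null; python3 st.py; echo '[{}, {}, {}, {}, {}, {}]' > next.json && python3 nudge.py next.json 0.42 >/dev/null; echo '[{"trans":[0, 0, -0.02]}, {"trans":[0, 0, -0.03]}, {"trans":[0, 0, -0.03]}, {"trans":[0, 0, -0.03]}, {"trans":[-0.04, 0, 0]}, {"trans":[-0.04, 0, 0]}, {"trans":[-0.03, 0, 0]}, {"trans":[0, -0.04, 0]}, {"trans":[0, -0.04, 0]}, {"trans":[0, -0.04, 0]}, {"trans":[0, -0.04, 0]}, {"trans":[0, -0.04, 0]}]' > next.json && python3 nudge.py next.json >/dev/null
echo '[{"trans":[0, -0.0405, 0]}, {"trans":[0, -0.0405, 0]}, {"trans":[0, -0.0405, 0]}, {"trans":[0, -0.0405, 0]}, {"trans":[0, -0.0405, 0]}, {"trans":[0, -0.03, 0]}, {"yaw":-7.14}, {"yaw":-7.14}, {"yaw":-7.14}, {"yaw":-7.14}, {"yaw":-7.14}, {"yaw":-7.14}]' > next.json && python3 nudge.py next.json >/dev/null; echo '[{"yaw":-7.14}, {"yaw":-7.14}, {"yaw":-7.14}, {"yaw":-7.14}, {"yaw":-7.14}, {"yaw":-7.14}, {"yaw":-2.2}, {}]' > next.json && python3 nudge.py next.json 0.6 
python3 chk.py 4 2
```

```text
t 16.73 [ 0.5166 -0.0729  0.1143] [-1.8e+02  1.0e-01  1.0e-01] F [ 0.1 -0.1 -0.8] w 0.125 ff 20.0
t: 19.9
eef_pos: [0.4069, 0.3592, 0.2247]
eef_rot: [-180.0, 0.0, 88.1]
contact_force: [-0.7, 0.2, -0.2]
gripper_width: 0.6
finger_force: 0.0
mat blob x 0.5245 y 0.3493 w 96 h 58 a 1.9
mat blob x 0.6006 y 0.3616 w 59 h 97 a 83.7
mat blob x 0.6190 y 0.3605 w 142 h 139 a 90.0
(425, 780, 3)
```

```bash
cat > slot.py <<'E'
from deck import *
import sys
def rect(im,n,y0,y1,z=40,s=4):  # deck-plane picture: u = deck y, v = deck x, s px/mm; x -5..105
    P=[w([x,y,z]) for x,y in((-5,y0),(-5,y1),(105,y1),(105,y0))]
    W,H=int((y1-y0)*s),110*s
    M=cv2.getPerspectiveTransform(proj(n,P).astype(np.float32),np.float32([[0,0],[W,0],[W,H],[0,H]]))
    return cv2.GaussianBlur(cv2.cvtColor(cv2.warpPerspective(im,M,(W,H),flags=cv2.INTER_CUBIC),cv2.COLOR_BGR2GRAY),(9,9),0)
ref={n:cv2.imread(f"pics/{n[0]}3.png") for n in("side","top")}
def slots(tag,N):
    for n in("side","top"):
        im=cv2.imread(f"pics/{n[0]}{tag}.png")
        for z in (40,8):
            T=rect(ref[n],n,29-12,29+12,z)[60:-60] if z==40 else rect(ref[n],n,2,56,z)[40:-40]
            for i in range(N):
                yc=29+58*i; hw=12 if z==40 else 27; m=12
                S=rect(im,n,yc-hw-m,yc+hw+m,z); q=cv2.matchTemplate(S,T,cv2.TM_CCOEFF_NORMED)
                _,mx,_,(u,v)=cv2.minMaxLoc(q); print(n,"z",z,"slot",i+1,"dy %.1f dx %.1f mm score %.2f"%(u/4-m,(v-(60 if z==40 else 40))/4,mx))
slots(sys.argv[1],int(sys.argv[2]))
E
python3 slot.py 4 2; python3 slot.py 3 2 | grep "slot 2"
```

```text
side z 40 slot 1 dy -0.2 dx 0.0 mm score 0.96
side z 40 slot 2 dy 0.0 dx -0.2 mm score 0.96
side z 8 slot 1 dy 0.0 dx 0.0 mm score 1.00
side z 8 slot 2 dy 2.0 dx 0.0 mm score 0.98
top z 40 slot 1 dy 0.0 dx 0.0 mm score 1.00
top z 40 slot 2 dy -0.5 dx -0.2 mm score 0.98
top z 8 slot 1 dy 0.0 dx 0.0 mm score 0.96
top z 8 slot 2 dy 0.8 dx -0.2 mm score 0.95
side z 40 slot 2 dy 7.5 dx -1.8 mm score 0.12
side z 8 slot 2 dy 11.8 dx -1.0 mm score 0.01
top z 40 slot 2 dy 12.0 dx -0.5 mm score 0.03
top z 8 slot 2 dy 12.0 dx -1.8 mm score 0.06
```

```bash
echo '[{"trans":[-0.003, 0.04, 0]}, {"trans":[-0.003, 0.04, 0]}, {"trans":[0, 0.039, 0.01]}, {"trans":[0, 0, 0.04]}, {"trans":[0, 0, 0.04]}, {"trans":[0, 0, 0.04]}, {"trans":[0, 0, 0.03]}, {"trans":[0, 0, 0.02]}, {"trans":[0, 0, 0.0105]}, {}, {}]' > next.json && python3 nudge.py next.json - 20; echo '[{}, {}, {}, {}, {}, {}, {}, {}]' > next.json && python3 nudge.py next.json 0.0 20 >/dev/null; python3 st.py; echo '[{"trans":[0, 0, -0.03]}, {"trans":[0, 0, -0.04]}, {"trans":[0, 0, -0.04]}, {"trans":[0, -0.04, 0]}, {"trans":[0, -0.04, 0]}, {"trans":[0, -0.04, 0]}, {}]' > next.json && python3 nudge.py next.json |sed -n '2p;5p'
```

```text
t: 20.92
eef_pos: [0.526, 0.3493, 0.0348]
eef_rot: [180.0, -0.0, 88.0]
contact_force: [1.4, 0.2, 1.1]
gripper_width: 0.599
finger_force: 0.0
t 21.58 [0.5257 0.3491 0.0342] [180.  -0.  88.] F [0.3 0.4 1.9] w 0.129 ff 20.0
eef_pos: [0.3995, 0.3525, 0.1436]
gripper_width: 0.129
```

```bash
echo '[{"trans":[-0.03, 0, -0.01]}, {"trans":[-0.04, 0, 0]}, {"trans":[-0.04, 0, 0]}, {"trans":[-0.04, 0, 0]}, {"trans":[-0.04, 0, 0]}, {"trans":[-0.04, 0, 0]}, {"trans":[-0.04, 0, 0]}, {"trans":[-0.04, 0, 0]}, {"trans":[-0.04, 0, 0]}, {"trans":[-0.015, 0, 0]}, {"yaw":7.1}, {"yaw":7.1}]' > next.json && python3 nudge.py next.json >/dev/null; echo '[{"yaw":7.1}, {"yaw":7.1}, {"yaw":7.1}, {"yaw":7.1}, {"yaw":7.1}, {"yaw":7.1}, {"yaw":7.1}, {"yaw":7.1}, {"yaw":7.1}, {"yaw":7.1}, {"yaw":2.6}, {}]' > next.json && python3 nudge.py next.json >/dev/null;echo '[{"trans":[0.03, 0, 0]}, {"trans":[0.03, 0, 0]}, {"trans":[0.02, 0, 0]}, {}, {}]' > next.json && python3 nudge.py next.json >/dev/null; python3 st.py
```

```text
t 24.58 [ 0.4732 -0.0112  0.1537] [-1.8e+02  1.0e-01  3.0e-01] F [ 0.3  0.3 -1. ] w 0.125 ff 20.0
```

```bash
echo '[{"trans":[0.025, 0.003, 0]}, {"trans":[0.02, 0.0025, 0]}, {"trans":[0, 0, 0.017]}, {"trans":[0, 0, 0.010]}, {}, {}]' > next.json && python3 nudge.py next.json >/dev/null; python3 st.py; echo '[{}, {}, {}, {}, {}, {}]' > next.json && python3 nudge.py next.json 0.42 >/dev/null; echo '[{"trans":[0, 0, -0.02]}, {"trans":[0, 0, -0.03]}, {"trans":[0, 0, -0.03]}, {"trans":[0, 0, -0.03]}, {"trans":[-0.04, 0, 0]}, {"trans":[-0.04, 0, 0]}, {"trans":[-0.03, 0, 0]}, {"trans":[0, -0.04, 0]}, {"trans":[0, -0.04, 0]}, {"trans":[0, -0.04, 0]}, {"trans":[0, -0.04, 0]}, {"trans":[0, -0.04, 0]}]' > next.json && python3 nudge.py next.json >/dev/null
echo '[{"trans":[0, -0.0405, 0]}, {"trans":[0, -0.0405, 0]}, {"trans":[0, -0.0405, 0]}, {"trans":[0, -0.0405, 0]}, {"trans":[0, -0.015, 0]}, {"yaw":-6.85}, {"yaw":-6.85}, {"yaw":-6.85}, {"yaw":-6.85}, {"yaw":-6.85}, {"yaw":-6.85}]' > next.json && python3 nudge.py next.json >/dev/null; echo '[{"yaw":-6.85}, {"yaw":-6.85}, {"yaw":-6.85}, {"yaw":-6.85}, {"yaw":-6.85}, {"yaw":-6.85}, {"yaw":-6.85}, {"yaw":-6.85}, {}]' > next.json && python3 nudge.py next.json 0.6 
python3 chk.py 5 3;python3 slot.py 5 3
```

```text
t 25.08 [ 0.5168 -0.0165  0.1268] [-1.8e+02  1.0e-01  2.0e-01] F [ 0.3 -0.2 -0.2] w 0.127 ff 20.0
t: 28.25
eef_pos: [0.4066, 0.36, 0.2372]
eef_rot: [-180.0, 0.0, 96.4]
contact_force: [0.1, -0.2, -1.0]
gripper_width: 0.596
finger_force: 0.0
mat blob x 0.6007 y 0.3616 w 59 h 97 a 83.7
mat blob x 0.6185 y 0.3605 w 143 h 139 a 90.0
(425, 780, 3)
side z 40 slot 1 dy -0.2 dx 0.0 mm score 0.96
side z 40 slot 2 dy -0.5 dx -0.2 mm score 0.90
side z 40 slot 3 dy 0.5 dx 0.0 mm score 0.94
side z 8 slot 1 dy 0.0 dx 0.0 mm score 1.00
side z 8 slot 2 dy 2.0 dx 0.0 mm score 0.98
side z 8 slot 3 dy 4.0 dx 0.2 mm score 0.94
top z 40 slot 1 dy 0.0 dx 0.0 mm score 1.00
top z 40 slot 2 dy -0.5 dx -0.2 mm score 0.98
top z 40 slot 3 dy -0.5 dx 0.2 mm score 0.96
top z 8 slot 1 dy 0.0 dx 0.0 mm score 0.96
top z 8 slot 2 dy 1.0 dx -0.5 mm score 0.93
top z 8 slot 3 dy 1.8 dx -0.5 mm score 0.90
```

```bash
echo '[{"trans":[-0.008, 0.04, 0]}, {"trans":[-0.008, 0.04, 0]}, {"trans":[-0.008, 0.04, 0]}, {"trans":[-0.008, 0.04, 0]}, {"trans":[-0.0032, 0.0344, 0.0032]}, {"trans":[0, 0, 0.04]}, {"trans":[0, 0, 0.04]}, {"trans":[0, 0, 0.04]}, {"trans":[0, 0, 0.04]}, {"trans":[0, 0, 0.02]}, {"trans":[0, 0, 0.01]}, {}]' > next.json && python3 nudge.py next.json - 30; echo '[{}, {}, {}, {}, {}, {}, {}, {}]' > next.json && python3 nudge.py next.json 0.0 30 >/dev/null; python3 st.py; echo '[{"trans":[0, 0, -0.03]}, {"trans":[0, 0, -0.04]}, {"trans":[0, 0, -0.04]}, {"trans":[0, -0.04, 0]}, {"trans":[0, -0.04, 0]}, {"trans":[0, -0.04, 0]}, {"trans":[0, -0.04, 0]}, {"trans":[0, -0.04, 0]}, {}]' > next.json && python3 nudge.py next.json |sed -n '2p;5p'
```

```text
t: 29.35
eef_pos: [0.6028, 0.3453, 0.0417]
eef_rot: [-179.8, 0.1, 96.0]
contact_force: [0.0, -0.3, 0.7]
gripper_width: 0.603
finger_force: 0.0
t 30.02 [0.6038 0.3458 0.0442] [180.   -0.   96.1] F [-0.2 -1.6  1.9] w 0.126 ff 30.0
eef_pos: [0.3982, 0.3228, 0.1531]
gripper_width: 0.121
```

```bash
echo '[{"trans":[-0.03, -0.0035, -0.01]}, {"trans":[-0.04, -0.0045, 0]}, {"trans":[-0.04, -0.0045, 0]}, {"trans":[-0.04, -0.0045, 0]}, {"trans":[-0.04, -0.0045, 0]}, {"trans":[-0.04, -0.0045, 0]}, {"trans":[-0.04, -0.0045, 0]}, {"trans":[-0.012, 0, 0]}, {"yaw":6.86}, {"yaw":6.86}, {"yaw":6.86}, {"yaw":6.86}]' > next.json && python3 nudge.py next.json >/dev/null; echo '[{"yaw":6.86}, {"yaw":6.86}, {"yaw":6.86}, {"yaw":6.86}, {"yaw":6.86}, {"yaw":6.86}, {"yaw":6.86}, {"yaw":6.86}, {"yaw":6.86}, {"yaw":6.86}, {}, {}]' > next.json && python3 nudge.py next.json >/dev/null; python3 st.py
```

```text
t 32.77 [0.4046 0.0407 0.164 ] [-180.    -0.     0.3] F [-0.5  0.1 -1.7] w 0.122 ff 30.0
```

```bash
echo '[{"trans":[0.035, 0.003, 0]}, {"trans":[0.035, 0, 0]}, {"trans":[0.025, 0, 0]}, {"trans":[0, 0, 0.004]}, {"trans":[0, 0, 0.003]}, {}]' > next.json && python3 nudge.py next.json >/dev/null; python3 st.py; echo '[{}, {}, {}, {}, {}, {}]' > next.json && python3 nudge.py next.json 0.42 >/dev/null; python3 st.py;  echo '[{"trans":[0, 0, -0.02]}, {"trans":[0, 0, -0.02]}, {"trans":[-0.03, 0, -0.03]}, {"trans":[-0.03, 0, -0.03]}, {"trans":[-0.04, 0, 0]}, {"trans":[-0.04, 0, 0]}, {"trans":[-0.03, 0, 0]}, {}]' > next.json && python3 nudge.py next.json |sed -n 2p
python3 chk.py 6 4;python3 slot.py 6 4|grep 40
```

```text
t 33.27 [0.4983 0.0379 0.1559] [-1.8e+02  1.0e-01  2.0e-01] F [ 0.2  0.5 -1.1] w 0.126 ff 30.0
t 33.77 [0.4996 0.0379 0.1572] [-1.8e+02 -0.0e+00  1.0e-01] F [-0.5  0.1 -0.4] w 0.417 ff 0.0
eef_pos: [0.3263, 0.0378, 0.2557]
mat blob x 0.5010 y 0.3605 w 139 h 378 a 0.0
(425, 780, 3)
side z 40 slot 1 dy -0.2 dx 0.0 mm score 0.96
side z 40 slot 2 dy -0.5 dx -0.5 mm score 0.89
side z 40 slot 3 dy -0.5 dx -0.5 mm score 0.84
side z 40 slot 4 dy 0.0 dx -0.5 mm score 0.85
top z 40 slot 1 dy 0.0 dx 0.0 mm score 1.00
top z 40 slot 2 dy -0.5 dx -0.2 mm score 0.98
top z 40 slot 3 dy -0.5 dx -0.2 mm score 0.94
top z 40 slot 4 dy -0.8 dx -0.8 mm score 0.95
```

View pics/c6.png

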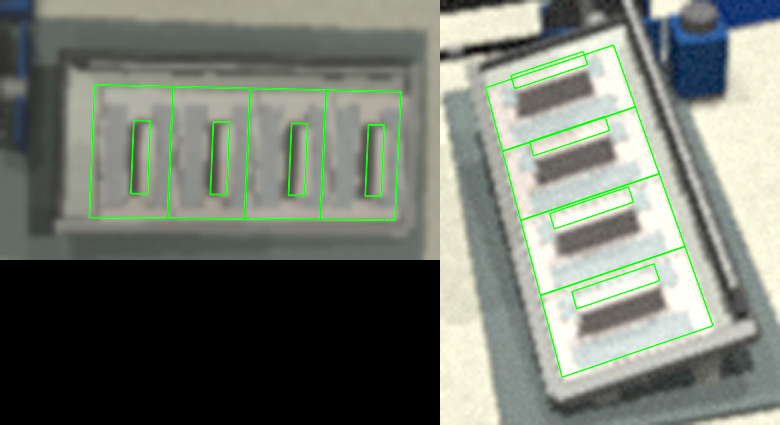

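```bash
echo '[{"trans":[0, 0, -0.03]}, {"trans":[0, 0, -0.015]}, {"trans":[0.037, -0.0137, 0]}, {"trans":[0.037, -0.0137, 0]}, {"trans":[0.037, -0.0137, 0]}, {"trans":[0.037, -0.0137, 0]}, {"trans":[0.037, -0.0137, 0]}, {"trans":[0.037, -0.0137, 0]}, {"trans":[0.037, -0.0137, 0]}, {}]' > next.json && python3 nudge.py next.json 0.0 10 >/dev/null; python3 st.py; echo '[{"trans":[0, 0, 0.03]}, {"trans":[0, 0, 0.03]}, {"trans":[0, 0, 0.018]}, {}, {}]' > next.json && python3 nudge.py next.json >/dev/null;python3 st.py
python3 - <<'E'
from h import *
a=eyes.get_image("top");b=eyes.get_image("side");cv2.imwrite("pics/t7.png",a);cv2.imwrite("pics/s7.png",b)
K=np.hstack([cv2.resize(a[160:260,200:300],None,fx=4,fy=4,interpolation=2),cv2.resize(b[120:220,220:320],None,fx=4,fy=4,interpolation=2)])
cv2.imwrite("pics/p7.png",K)
E
```

```text
t 35.37 [0.5948 0.1357 0.2978] [-1.8e+02  1.0e-01  1.0e-01] F [1.  0.8 1.3] w 0.005 ff 0.0
t 35.78 [0.5899 0.1339 0.2223] [1.8e+02 1.0e-01 1.0e-01] F [0.  0.5 0.2] w 0.002 ff 0.0
```

View pics/p7.png

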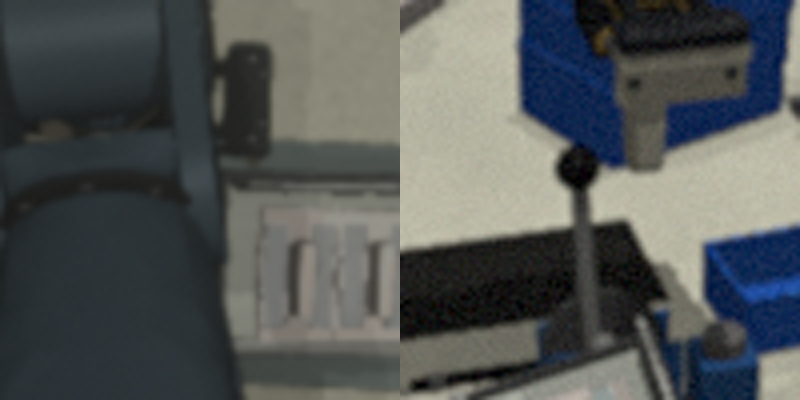

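```bash
echo '[{"trans":[-0.01, 0, 0]}, {"trans":[-0.008, 0, 0]}, {"trans":[-0.009, 0, 0.001]}, {"trans":[-0.009, 0, 0.002]}, {"trans":[-0.009, 0, 0.002]}, {"trans":[-0.012, 0, 0.005]}, {"trans":[-0.012, 0, 0.005]}, {"trans":[-0.011, 0, 0.007]}, {"trans":[-0.0105, 0, 0.008]}, {}, {}]' > next.json && python3 nudge.py next.json ; echo '[{"trans":[-0.007, 0, 0.007]}, {}, {}]' > next.json && python3 nudge.py next.json;  echo '[{"trans":[-0.003, 0, 0.0035]}, {}, {}]' > next.json && python3 nudge.py next.json
```

```text
t: 36.8
eef_pos: [0.4996, 0.134, 0.1941]
eef_rot: [-180.0, -0.1, 0.1]
contact_force: [1.3, 0.1, 1.1]
gripper_width: 0.003
finger_force: 0.7
t: 37.05
eef_pos: [0.492, 0.1339, 0.1858]
eef_rot: [-180.0, 0.0, 0.1]
contact_force: [2.1, 1.6, 0.1]
gripper_width: 0.004
finger_force: 1.2
t: 37.3
eef_pos: [0.4888, 0.1337, 0.1822]
eef_rot: [180.0, 0.1, 0.1]
contact_force: [1.1, 0.6, 0.7]
gripper_width: 0.006
finger_force: 0.4
```

```bash
echo '[{"trans":[-0.004, 0, 0.0045]}, {}, {}]' > next.json && python3 nudge.py next.json|grep -v t:;  echo '[{"trans":[-0.0025, 0, 0.003]}, {}, {}]' > next.json && python3 nudge.py next.json;  echo '[{"trans":[-0.0015, 0, 0.0015]}, {}, {}]' > next.json && python3 nudge.py next.json; python3 - <<'E'
from h import *
b=eyes.get_image("side");cv2.imwrite("pics/s8.png",b)
g=cv2.cvtColor(b,cv2.COLOR_BGR2GRAY)
for th in(.6,.7,.75,.8):
    P=[.562-.1306*np.sin(.1+th),.134,.083+.1306*np.cos(.1+th)];print(th,proj("side",P)[0])
cv2.imwrite("pics/p8.png",cv2.resize(b[120:320,210:350],None,fx=3,fy=3,interpolation=2))
E
```

```text
eef_pos: [0.4849, 0.1338, 0.1778]
contact_force: [1.0, 1.1, 1.3]
gripper_width: 0.004
finger_force: 1.1
t: 37.8
eef_pos: [0.4828, 0.1338, 0.1752]
eef_rot: [-180.0, -0.1, 0.1]
contact_force: [2.4, 1.3, 3.7]
gripper_width: 0.002
finger_force: 2.3
t: 38.05
eef_pos: [0.4826, 0.1339, 0.1747]
eef_rot: [-180.0, -0.3, 0.1]
contact_force: [5.4, -0.1, 10.8]
gripper_width: 0.004
finger_force: 5.5
0.6 [235.77836425 176.36815499]
0.7 [232.13354179 180.01975233]
0.75 [230.47179951 181.94049237]
0.8 [228.92319178 183.9162888 ]
```

View pics/p8.png

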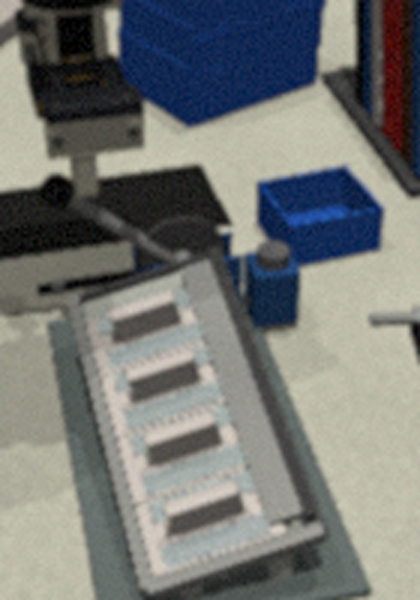

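```bash
echo '[{"trans":[0.002, 0, -0.004]}, {"trans":[0.004, 0, -0.01]}, {"trans":[0.002, 0, -0.02]}, {"trans":[0, 0, -0.04]}, {"trans":[0, 0, -0.03]}, {}, {}]' > next.json && python3 nudge.py next.json; python3 - <<'E'
from h import *
b=eyes.get_image("side");cv2.imwrite("pics/s9.png",b)
g=b.astype(int).mean(2)
def ball(P):
    u=proj("side",P)[0];x0,y0=(u-10).astype(int);c=g[y0:y0+21,x0:x0+21];m=c<45
    return u.round(1),(np.argwhere(m).mean(0)[::-1]+[x0,y0]).round(1),m.sum()
for th in(.5,.74,.8):
    print(th,ball([.562-.1306*np.sin(.1+th),.134,.083+.1306*np.cos(.1+th)]))
E
```

```text
t: 38.68
eef_pos: [0.489, 0.1338, 0.2781]
eef_rot: [-180.0, -0.1, 0.1]
contact_force: [-0.3, -0.0, -0.8]
gripper_width: 0.006
finger_force: 0.0
0.5 (array([239.8, 173. ]), array([237.6, 180.9]), np.int64(90))
0.74 (array([230.8, 181.6]), array([229.6, 185.3]), np.int64(225))
0.8 (array([228.9, 183.9]), array([228.3, 186.5]), np.int64(271))
```

```bash
echo '[{"trans":[0.039, 0.001, 0]}, {"trans":[0.039, 0.001, 0]}, {"trans":[0.039, 0.001, 0]}, {"trans":[0.039, 0.001, 0]}, {}, {}, {}, {}, {}, {}, {}, {}]' > next.json && python3 nudge.py next.json; python3 - <<'E'
from h import *
b=eyes.get_image("side");cv2.imwrite("pics/s10.png",b);a=cv2.imread("pics/s8.png")
f=lambda i:cv2.resize(i,None,fx=4,fy=4,interpolation=cv2.INTER_CUBIC)
T=f(a)[175*4:191*4,221*4:237*4]
for n in("s8","s9","s10"):
    q=cv2.matchTemplate(f(cv2.imread(f"pics/{n}.png"))[150*4:200*4,205*4:260*4],T,cv2.TM_CCOEFF_NORMED);_,m,_,l=cv2.minMaxLoc(q);print(n,m,np.array(l)/4+[205-221,150-175])
print(proj("side",[.562-.1306*np.sin(.84),.134,.083+.1306*np.cos(.84)])-proj("side",[.562-.1306*np.sin(.9),.134,.083+.1306*np.cos(.9)]))
t=cv2.resize(b[130:230,200:330],None,fx=5,fy=5,interpolation=2);cv2.imwrite("pics/p10.png",t)
E
```

```text
t: 39.73
eef_pos: [0.6448, 0.1301, 0.2778]
eef_rot: [-180.0, -0.0, 0.1]
contact_force: [-0.0, -0.5, 0.8]
gripper_width: 0.006
finger_force: 0.0
s8 1.0 [0. 0.]
s9 0.8972970247268677 [ 1.75 -2.25]
s10 0.9003639817237854 [ 1.75 -2.25]
[[ 1.87203985 -2.36454991]]
```

```bash
echo '[{"trans":[0.003, 0, 0.02]}, {"trans":[0, 0, 0.04]}, {"trans":[0, 0, 0.04]}, {"trans":[0, 0, 0.04]}, {"trans":[0, 0, 0.025]}, {}, {}, {}, {}, {}, {}, {}]' > next.json && python3 nudge.py next.json; echo '[{}, {}, {}, {}, {}, {}, {}, {}, {}, {}, {}, {}]' > next.json && python3 nudge.py next.json >/dev/null;  echo '[{}, {}, {}, {}, {}, {}, {}, {}]' > next.json && python3 nudge.py next.json ; echo '[{"trans":[0, 0, 0.008]}, {"trans":[0, 0, 0.005]}, {"trans":[0, 0, 0.004]}, {"trans":[0, 0, 0.003]}, {"trans":[0, 0, 0.003]}, {}, {}]' > next.json && python3 nudge.py next.json; echo '[{"trans":[0, 0, 0.001]}, {}, {}, {}, {}, {}, {}, {}, {}, {}, {}, {}]' > next.json && python3 nudge.py next.json
```

```text
t: 40.78
eef_pos: [0.6484, 0.1301, 0.1133]
eef_rot: [-180.0, -0.1, 0.1]
contact_force: [0.4, -0.3, 0.6]
gripper_width: 0.004
finger_force: 0.0
t: 42.45
eef_pos: [0.6481, 0.13, 0.1124]
eef_rot: [-180.0, -0.0, 0.1]
contact_force: [-0.3, 0.5, 0.9]
gripper_width: 0.004
finger_force: 0.0
t: 43.03
eef_pos: [0.648, 0.13, 0.0895]
eef_rot: [180.0, 0.0, 0.1]
contact_force: [-1.6, -0.2, 4.0]
gripper_width: 0.002
finger_force: 2.1
t: 44.03
eef_pos: [0.6481, 0.13, 0.089]
eef_rot: [180.0, -0.0, 0.1]
contact_force: [-3.3, -0.9, 8.7]
gripper_width: 0.004
finger_force: 4.4
```

```bash
echo '[{"trans":[0, 0, -0.02]}, {"trans":[0, 0, -0.04]}, {"trans":[0, 0, -0.04]}, {"trans":[0, 0, -0.04]}, {"trans":[0, 0, -0.04]}, {"trans":[0, 0, -0.03]}, {"trans":[-0.04, 0, 0]}, {"trans":[-0.04, 0, 0]}, {"trans":[-0.04, 0, 0]}, {"trans":[-0.04, 0, 0]}, {"trans":[-0.04, 0, 0]}, {"trans":[-0.04, 0, 0]}]' > next.json && python3 nudge.py next.json >/dev/null; echo '[{"trans":[-0.04, 0, 0]}, {"trans":[-0.04, 0, 0]}, {}]' > next.json && python3 nudge.py next.json 0.4 20; python3 chk.py 11 4 >/dev/null;python3 slot.py 11 4|grep 40; python3 - <<'E'
from h import *
b=cv2.imread("pics/s11.png");a=cv2.imread("pics/s0.png") if 0 else cv2.imread("pics/side0.png")
f=lambda i:cv2.resize(i,None,fx=4,fy=4,interpolation=cv2.INTER_CUBIC)
T=f(a)[(154)*4:170*4,256*4:273*4]
q=cv2.matchTemplate(f(b)[140*4:200*4,215*4:290*4],T,cv2.TM_CCOEFF_NORMED);_,m,_,l=cv2.minMaxLoc(q);print(m,np.array(l)/4+[215-256,140-154])
E
```

```text
t: 45.28
eef_pos: [0.3229, 0.1293, 0.298]
eef_rot: [-180.0, 0.1, 0.1]
contact_force: [1.0, 0.6, -0.2]
gripper_width: 0.171
finger_force: 0.0
side z 40 slot 1 dy -0.2 dx 0.0 mm score 0.96
side z 40 slot 2 dy -0.5 dx -0.2 mm score 0.90
side z 40 slot 3 dy -0.2 dx 0.0 mm score 0.89
side z 40 slot 4 dy 0.0 dx -1.0 mm score 0.90
top z 40 slot 1 dy 0.0 dx 0.0 mm score 1.00
top z 40 slot 2 dy -0.5 dx -0.2 mm score 0.98
top z 40 slot 3 dy -0.5 dx 0.2 mm score 0.96
top z 40 slot 4 dy -0.8 dx -0.2 mm score 0.94
0.9974843859672546 [0. 0.]
```

```bash
echo '[{"trans":[0.0334, 0.0192, 0], "yaw":1.6}, {"trans":[0.0334, 0.0192, 0]}, {"trans":[0.0334, 0.0192, 0]}, {"trans":[0.0334, 0.0192, 0]}, {"trans":[0.0334, 0.0192, 0]}, {"trans":[0, 0, 0.04]}, {"trans":[0, 0, 0.04]}, {"trans":[0, 0, 0.04]}, {"trans":[0, 0, 0.03]}, {}, {}]' > next.json && python3 nudge.py next.json 0.42 20 >/dev/null; python3 st.py
```

```text
t 46.30 [0.4934 0.0298 0.1476] [-180.     0.2   -1.5] F [-0.1 -0.4  0.5] w 0.422 ff 0.0
```

```bash
echo '[{"trans":[-0.003, -0.003, 0.012]}, {"trans":[0, 0, 0.0125]}, {}, {}]' > next.json && python3 nudge.py next.json >/dev/null; python3 st.py; echo '[{}, {}, {}, {}, {}, {}]' > next.json && python3 nudge.py next.json 0.0 15; echo '[{"trans":[0, 0, -0.01]}, {"trans":[0, 0, -0.02]}, {"trans":[0, 0, -0.03]}, {"trans":[0, 0, -0.03]}, {}, {}]' > next.json && python3 nudge.py next.json
python3 - <<'E'
from h import *
a=eyes.get_image("top");b=eyes.get_image("side");cv2.imwrite("pics/t12.png",a);cv2.imwrite("pics/s12.png",b)
cv2.imwrite("pics/p12.png",cv2.resize(b[90:320,180:340],None,fx=2.6,fy=2.6,interpolation=2))
E
```

```text
t 46.63 [0.4913 0.0331 0.1255] [ 1.8e+02 -1.0e-01 -1.5e+00] F [ 0.4 -0.3 -0.2] w 0.420 ff 0.1
t: 47.13
eef_pos: [0.4904, 0.0331, 0.1244]
eef_rot: [180.0, -0.1, -1.5]
contact_force: [-0.9, -2.6, 6.3]
gripper_width: 0.16
finger_force: 14.8
t: 47.63
eef_pos: [0.4905, 0.0332, 0.2153]
eef_rot: [-180.0, -0.2, -1.5]
contact_force: [-0.7, 0.2, -1.9]
gripper_width: 0.127
finger_force: 15.0
```

View pics/p12.png

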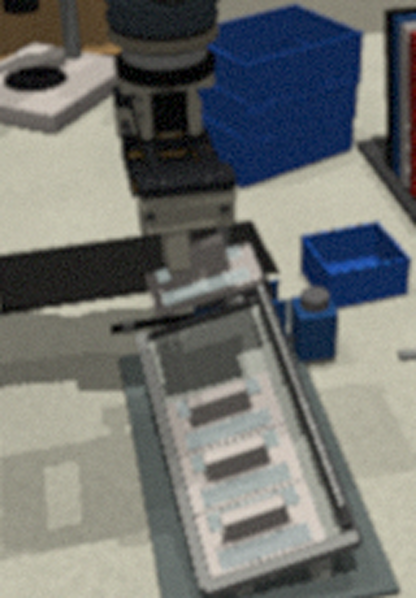

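```bash
echo '[{"trans":[0, 0.039, 0]}, {"trans":[0, 0.039, 0]}, {"trans":[0, 0.039, 0]}, {"trans":[0, 0.039, 0]}, {"trans":[0, 0.039, 0]}, {"trans":[0, 0.039, 0]}, {"trans":[0, 0.039, 0]}, {"trans":[0, 0.039, 0]}, {"trans":[0, 0.039, 0]}, {"trans":[0, 0.039, 0]}, {"yaw":-7.07}, {"yaw":-7.07}]' > next.json && python3 nudge.py next.json >/dev/null; echo '[{"yaw":-7.07}, {"yaw":-7.07}, {"yaw":-7.07}, {"yaw":-7.07}, {"yaw":-7.07}, {"yaw":-7.07}, {"yaw":-7.07}, {"yaw":-7.07}, {"yaw":-7.07}, {"yaw":-7.07}, {"yaw":-7.07}, {}]' > next.json && python3 nudge.py next.json >/dev/null; python3 st.py
python3 - <<'E'
from h import *
b=eyes.get_image("side");cv2.imwrite("pics/s13.png",b);a=eyes.get_image("top");cv2.imwrite("pics/t13.png",a)
E
```

```text
t 49.73 [ 0.4792 -0.3562  0.2122] [-1.799e+02 -1.000e-01  9.070e+01] F [ 0.4 -0.8 -0.7] w 0.124 ff 15.0
```

```bash
echo '[{"trans":[0, 0.04, 0]}, {"trans":[0, 0.04, 0]}, {"trans":[0, 0.034, 0]}, {"trans":[0, 0, 0.04]}, {"trans":[0, 0, 0.04]}, {"trans":[0, 0, 0.04]}, {"trans":[0, 0, 0.012]}, {}, {}]' > next.json && python3 nudge.py next.json - 8 >/dev/null; python3 st.py; for i in 1; do echo '[{"trans":[0, 0, 0.008]}, {"trans":[0, 0, 0.004]}, {}, {}]' > next.json && python3 nudge.py next.json|sed -n '2p;4p;5p'; echo '[{"trans":[0, 0, 0.006]}, {}, {}]' > next.json && python3 nudge.py next.json|sed -n '2p;4p;5p';echo '[{"trans":[0, 0, 0.005]}, {}, {}]' > next.json && python3 nudge.py next.json|sed -n '2p;4p;5p'; done
```

```text
t 50.58 [ 0.5941 -0.3563  0.083 ] [180.    0.   90.3] F [-0.6 -0.6 -0.1] w 0.125 ff 8.0
eef_pos: [0.594, -0.3561, 0.0707]
contact_force: [-0.2, 0.2, -1.6]
gripper_width: 0.126
eef_pos: [0.5936, -0.3558, 0.0636]
contact_force: [0.0, 1.3, -0.3]
gripper_width: 0.124
eef_pos: [0.5936, -0.3558, 0.0585]
contact_force: [-0.1, 0.5, -1.1]
gripper_width: 0.128
```

```bash
echo '[{"trans":[0, 0, 0.005]}, {}, {}]' > next.json && python3 nudge.py next.json - 5|sed -n '2p;4p;5p'; echo '[{"trans":[0, 0, 0.005]}, {}, {}]' > next.json && python3 nudge.py next.json|sed -n '2p;4p;5p';echo '[{"trans":[0, 0, 0.004]}, {}, {}]' > next.json && python3 nudge.py next.json|sed -n '2p;4p;5p';echo '[{"trans":[0, 0, 0.003]}, {}, {}]' > next.json && python3 nudge.py next.json|sed -n '2p;4p;5p'
```

```text
eef_pos: [0.5936, -0.3558, 0.0535]
contact_force: [-1.1, -0.2, -1.0]
gripper_width: 0.13
eef_pos: [0.5936, -0.3558, 0.0485]
contact_force: [0.7, -0.4, -0.9]
gripper_width: 0.128
eef_pos: [0.5939, -0.356, 0.0449]
contact_force: [0.5, -0.2, -0.5]
gripper_width: 0.129
eef_pos: [0.594, -0.3562, 0.0422]
contact_force: [0.4, -0.7, 3.3]
gripper_width: 0.129
```

```bash
echo '[{"trans":[0, 0, 0.003]}, {}]' > next.json && python3 nudge.py next.json >/dev/null; echo '[{}, {}, {}, {}, {}]' > next.json && python3 nudge.py next.json 0.42 ; echo '[{"trans":[0, 0, -0.02]}, {"trans":[0, 0, -0.04]}, {"trans":[0, 0, -0.04]}, {"trans":[0, 0, -0.04]}, {"trans":[0, 0, -0.04]}, {"trans":[0.037, -0.0095, 0]}, {"trans":[0.037, -0.0095, 0]}, {"trans":[0.037, -0.0095, 0]}, {"trans":[0.037, -0.0095, 0]}, {"trans":[0.037, -0.0095, 0]}, {"trans":[0.037, -0.0095, 0]}, {"trans":[0.037, -0.0095, 0]}]' > next.json && python3 nudge.py next.json >/dev/null; echo '[{"trans":[0.037, -0.0095, 0]}, {"trans":[0.037, -0.0095, 0]}, {"yaw":7.06}, {"yaw":7.06}, {"yaw":7.06}, {"yaw":7.06}, {"yaw":7.06}, {"yaw":7.06}, {"yaw":7.06}, {"yaw":7.06}, {"yaw":7.06}, {"yaw":7.06}]' > next.json && python3 nudge.py next.json >/dev/null; echo '[{"yaw":7.06}, {"yaw":7.06}, {"yaw":7.06}, {"trans":[0, 0, 0.03]}, {"trans":[0, 0, 0.03]}, {}, {}]' > next.json && python3 nudge.py next.json >/dev/null; python3 st.py; python3 - <<'E'
from h import *
a=eyes.get_image("top");b=eyes.get_image("side");cv2.imwrite("pics/t14.png",a);cv2.imwrite("pics/s14.png",b)
o=ortho(a,"top",.012,.3,.66,-.42,-.26).astype(int)
m=((o[...,0]-o[...,2]<25)&(o.mean(2)>60)).astype(np.uint8)*255
for c in cv2.findContours(m,0,1)[0]:
    if cv2.contourArea(c)>1500:
        (u,v),s,an=cv2.minAreaRect(c);print("tray blob x %.4f y %.4f"%(.66-v/1000,-.26-u/1000),np.round(s),round(an,1))
E
python3 slot.py 14 3|grep 40
```

```text
t: 53.0
eef_pos: [0.5936, -0.3558, 0.0387]
eef_rot: [-180.0, -0.0, 90.4]
contact_force: [0.6, 0.3, -0.1]
gripper_width: 0.406
finger_force: 0.0
t 55.58 [ 0.5054 -0.0234  0.1586] [-1.8e+02  1.0e-01 -1.4e+00] F [ 0.7 -0.2  1. ] w 0.421 ff 0.0
tray blob x 0.4805 y -0.3390 [359. 158.] 90.0
side z 40 slot 1 dy -0.8 dx -0.2 mm score 0.90
side z 40 slot 2 dy -1.8 dx -1.0 mm score 0.58
side z 40 slot 3 dy -12.0 dx 4.5 mm score 0.10
top z 40 slot 1 dy 0.2 dx 0.0 mm score 0.98
top z 40 slot 2 dy 2.0 dx 12.5 mm score 0.76
top z 40 slot 3 dy -1.8 dx -12.0 mm score 0.40
top z 8 slot 3 dy 0.0 dx -10.0 mm score 0.40
```

```bash
echo '[{"trans":[0.003, 0, 0.02]}, {"trans":[0, 0, 0.015]}, {"trans":[0, 0, 0.012]}, {}, {}]' > next.json && python3 nudge.py next.json - 15 >/dev/null; python3 st.py; echo '[{}, {}, {}, {}, {}, {}]' > next.json && python3 nudge.py next.json 0.0 15; echo '[{"trans":[0, 0, -0.01]}, {"trans":[0, 0, -0.02]}, {"trans":[0, 0, -0.03]}, {"trans":[0, 0, -0.04]}, {}]' > next.json && python3 nudge.py next.json
python3 - <<'E'
from h import *
a=cv2.imread("pics/t14.png")
for z0,nm in((.012,"t"),):
    o=ortho(a,"top",z0,.3,.66,-.42,-.26).astype(int)
    d=o[...,0]-o[...,2]
    print(d[180,::20],o.mean(2)[180,::20].round(), d[::20,80],o.mean(2)[::20,80].round())
E
```

```text
t 56.10 [ 0.5096 -0.0236  0.1131] [ 1.8e+02 -1.0e-01 -1.4e+00] F [ 0.5 -0.6  0.2] w 0.419 ff 0.1
t: 56.6
eef_pos: [0.5093, -0.0237, 0.1125]
eef_rot: [180.0, -0.1, -1.4]
contact_force: [-1.2, -1.4, 6.5]
gripper_width: 0.173
finger_force: 14.8
t: 57.02
eef_pos: [0.5115, -0.0238, 0.2187]
eef_rot: [179.9, -0.5, -1.4]
contact_force: [1.0, -0.3, 0.1]
gripper_width: 0.128
finger_force: 15.0
[-17  81  93  92  92  92  92  60] [134.  82.  91.  90.  91.  91.  91.  66.] [-17  46  17  -8  -2  55  90  91  91  92  92  92  91  92  91  92  91  73] [134.  62. 123. 144. 128.  95.  89.  89.  90.  91.  91.  92.  93.  93.
  94.  95.  96.  82.]
```

```bash
echo '[{"trans":[0, 0.04, 0]}, {"trans":[0, 0.04, 0]}, {"trans":[0, 0.04, 0]}, {"trans":[0, 0.04, 0]}, {"trans":[0, 0.04, 0]}, {"trans":[0, 0.04, 0]}, {"trans":[0, 0.04, 0]}, {"trans":[0, 0.039, 0]}, {"yaw":-7.07}, {"yaw":-7.07}, {"yaw":-7.07}, {"yaw":-7.07}]' > next.json && python3 nudge.py next.json >/dev/null; echo '[{"yaw":-7.07}, {"yaw":-7.07}, {"yaw":-7.07}, {"yaw":-7.07}, {"yaw":-7.07}, {"yaw":-7.07}, {"yaw":-7.07}, {"yaw":-7.07}, {"yaw":-7.07}, {"trans":[0, 0, 0.03]}, {"trans":[0, 0, 0.03]}, {}]' > next.json && python3 nudge.py next.json >/dev/null; python3 st.py
```

```text
t 59.02 [ 0.499  -0.3406  0.1469] [-179.6   -0.3   90.5] F [-1.2  0.6 -2.7] w 0.128 ff 15.0
```

```bash
echo '[{"trans":[-0.002, 0.016, 0.03]}, {"trans":[0, 0, 0.03]}, {"trans":[0, 0, 0.02]}, {}, {}]' > next.json && python3 nudge.py next.json - 8 | sed -n '2p;4p;5p'; echo '[{"trans":[0, 0, 0.006]}, {}, {}]' > next.json && python3 nudge.py next.json - 5|sed -n '2p;4p;5p'; echo '[{"trans":[0, 0, 0.005]}, {}, {}]' > next.json && python3 nudge.py next.json|sed -n '2p;4p;5p';echo '[{"trans":[0, 0, 0.004]}, {}, {}]' > next.json && python3 nudge.py next.json|sed -n '2p;4p;5p'
```

```text
eef_pos: [0.5173, -0.3443, 0.0726]
contact_force: [0.6, -0.0, -0.9]
gripper_width: 0.127
eef_pos: [0.5176, -0.3447, 0.0671]
contact_force: [-0.1, -0.2, -1.8]
gripper_width: 0.129
eef_pos: [0.5172, -0.3443, 0.0609]
contact_force: [-0.2, 0.1, -1.9]
gripper_width: 0.129
eef_pos: [0.5171, -0.3443, 0.0566]
contact_force: [0.3, 0.0, -2.0]
gripper_width: 0.128
```

```bash
for k in 1; do echo '[{"trans":[0, 0, 0.005]}, {}, {}]' > next.json && python3 nudge.py next.json - 5|sed -n '2p;4p;5p'; echo '[{"trans":[0, 0, 0.004]}, {}, {}]' > next.json && python3 nudge.py next.json|sed -n '2p;4p;5p';echo '[{"trans":[0, 0, 0.004]}, {}, {}]' > next.json && python3 nudge.py next.json|sed -n '2p;4p;5p';echo '[{"trans":[0, 0, 0.003]}, {}, {}]' > next.json && python3 nudge.py next.json|sed -n '2p;4p;5p'; done
```

```text
eef_pos: [0.5171, -0.3442, 0.0516]
contact_force: [0.5, -0.1, -1.4]
gripper_width: 0.13
eef_pos: [0.5172, -0.3443, 0.0477]
contact_force: [0.7, 0.7, -1.3]
gripper_width: 0.124
eef_pos: [0.5171, -0.3442, 0.0437]
contact_force: [1.1, -0.4, -1.5]
gripper_width: 0.126
eef_pos: [0.5174, -0.3445, 0.0411]
contact_force: [0.1, -0.3, 1.7]
gripper_width: 0.129
```

```bash
echo '[{"trans":[0, 0, 0.003]}, {}]' > next.json && python3 nudge.py next.json >/dev/null; echo '[{}, {}, {}, {}, {}]' > next.json && python3 nudge.py next.json 0.42 >/dev/null ; echo '[{"trans":[0, 0, -0.02]}, {"trans":[0, 0, -0.04]}, {"trans":[0, 0, -0.04]}, {"trans":[0, 0, -0.04]}, {"trans":[0, 0, -0.04]}, {"trans":[0.0377, -0.001, 0]}, {"trans":[0.0377, -0.001, 0]}, {"trans":[0.0377, -0.001, 0]}, {"trans":[0.0377, -0.001, 0]}, {"trans":[0.0377, -0.001, 0]}, {"trans":[0.0377, -0.001, 0]}, {"trans":[0.0377, -0.001, 0]}]' > next.json && python3 nudge.py next.json >/dev/null; echo '[{"yaw":7.06}, {"yaw":7.06}, {"yaw":7.06}, {"yaw":7.06}, {"yaw":7.06}, {"yaw":7.06}, {"yaw":7.06}, {"yaw":7.06}, {"yaw":7.06}, {"yaw":7.06}, {"yaw":7.06}, {"yaw":7.06}]' > next.json && python3 nudge.py next.json >/dev/null; echo '[{"yaw":7.06}, {"trans":[0, 0, 0.03]}, {"trans":[0, 0, 0.03]}, {}, {}]' > next.json && python3 nudge.py next.json >/dev/null; python3 st.py; python3 chk.py 15 2 >/dev/null; python3 slot.py 15 2 |grep 40; python3 - <<'E'
from h import *
a=cv2.imread("pics/t15.png")
o=ortho(a,"top",.012,.3,.66,-.405,-.275).astype(int)
m=((o[...,0]-o[...,2]<50)&(o.mean(2)>80)).astype(np.uint8)*255
for c in cv2.findContours(m,0,1)[0]:
    if cv2.contourArea(c)>1500:
        (u,v),s,an=cv2.minAreaRect(c);print("tray blob x %.4f y %.4f"%(.66-v/1000,-.275-u/1000),np.round(s),round(an,1))
E
```

```text
t 64.18 [ 0.5073 -0.0804  0.1575] [-180.     0.2   -1.3] F [ 0.6 -1.   0.1] w 0.418 ff 0.0
side z 40 slot 1 dy -2.0 dx -0.2 mm score 0.65
side z 40 slot 2 dy -7.8 dx 5.5 mm score 0.11
top z 40 slot 1 dy -12.0 dx 6.0 mm score 0.65
top z 40 slot 2 dy 4.2 dx -6.5 mm score 0.42
top z 8 slot 2 dy -12.0 dx -9.0 mm score 0.40
tray blob x 0.3080 y -0.3395 [ 14. 129.] 90.0
tray blob x 0.5155 y -0.3430 [ 61. 100.] 90.0
tray blob x 0.5915 y -0.3370 [100.  61.] -0.0
tray blob x 0.6515 y -0.3395 [129.  17.] -0.0
```

```bash
echo '[{"trans":[0.003, 0, 0.025]}, {"trans":[0, 0, 0.02]}, {"trans":[0, 0, 0.013]}, {}, {}]' > next.json && python3 nudge.py next.json - 15 >/dev/null; python3 st.py; echo '[{}, {}, {}, {}, {}, {}]' > next.json && python3 nudge.py next.json 0.0 15; echo '[{"trans":[0, 0, -0.01]}, {"trans":[0, 0, -0.02]}, {"trans":[0, 0, -0.03]}, {"trans":[0, 0, -0.04]}, {"trans":[0, 0, -0.01]}, {"trans":[0, 0.04, 0]}, {"trans":[0, 0.04, 0]}, {"trans":[0, 0.04, 0]}, {"trans":[0, 0.04, 0]}, {"trans":[0, 0.04, 0]}, {"trans":[0, 0.04, 0]}, {"trans":[0, 0.02, 0]}]' > next.json && python3 nudge.py next.json >/dev/null; echo '[{"yaw":-7.06}, {"yaw":-7.06}, {"yaw":-7.06}, {"yaw":-7.06}, {"yaw":-7.06}, {"yaw":-7.06}, {"yaw":-7.06}, {"yaw":-7.06}, {"yaw":-7.06}, {"yaw":-7.06}, {"yaw":-7.06}, {"yaw":-7.06}]' > next.json && python3 nudge.py next.json >/dev/null;  echo '[{"yaw":-7.06}, {}, {}]' > next.json && python3 nudge.py next.json ;
```

```text
t 64.70 [ 0.5115 -0.0807  0.1011] [ 1.8e+02 -1.0e-01 -1.3e+00] F [ 0.2 -0.5 -0.4] w 0.424 ff 0.1
t: 65.2
eef_pos: [0.5113, -0.0807, 0.1006]
eef_rot: [180.0, -0.1, -1.3]
contact_force: [-1.3, -1.6, 6.6]
gripper_width: 0.165
finger_force: 14.9
t: 67.45
eef_pos: [0.505, -0.3403, 0.2099]
eef_rot: [-180.0, -0.0, 90.3]
contact_force: [-0.0, -0.4, -1.0]
gripper_width: 0.127
finger_force: 15.0
```

```bash
echo '[{"trans":[-0.003, -0.034, 0]}, {"trans":[0, -0.03, 0]}, {"trans":[0, 0, 0.03]}, {"trans":[0, 0, 0.04]}, {"trans":[0, 0, 0.04]}, {"trans":[0, 0, 0.03]}, {"trans":[0, 0, 0.01]}, {}, {}]' > next.json && python3 nudge.py next.json - 8 | sed -n '2p;4p;5p'; echo '[{"trans":[0, 0, 0.006]}, {}, {}]' > next.json && python3 nudge.py next.json - 5|sed -n '2p;4p;5p'; echo '[{"trans":[0, 0, 0.005]}, {}, {}]' > next.json && python3 nudge.py next.json|sed -n '2p;4p;5p';echo '[{"trans":[0, 0, 0.004]}, {}, {}]' > next.json && python3 nudge.py next.json|sed -n '2p;4p;5p';echo '[{"trans":[0, 0, 0.003]}, {}, {}]' > next.json && python3 nudge.py next.json|sed -n '2p;4p;5p'
```

```text
eef_pos: [0.4417, -0.3445, 0.0609]
contact_force: [0.1, 0.3, -1.3]
gripper_width: 0.129
eef_pos: [0.4416, -0.3445, 0.055]
contact_force: [-0.0, -0.4, -1.4]
gripper_width: 0.126
eef_pos: [0.4412, -0.3441, 0.0489]
contact_force: [-0.1, 0.3, -0.9]
gripper_width: 0.132
eef_pos: [0.4411, -0.344, 0.0447]
contact_force: [-0.2, 1.3, -0.6]
gripper_width: 0.128
eef_pos: [0.4413, -0.3443, 0.0419]
contact_force: [0.2, -0.7, 1.0]
gripper_width: 0.129
```

```bash
echo '[{"trans":[0, 0, 0.003]}, {}]' > next.json && python3 nudge.py next.json >/dev/null; echo '[{}, {}, {}, {}, {}]' > next.json && python3 nudge.py next.json 0.42 >/dev/null ; echo '[{"trans":[0, 0, -0.02]}, {"trans":[0, 0, -0.04]}, {"trans":[0, 0, -0.04]}, {"trans":[0, 0, -0.04]}, {"trans":[0, 0, -0.03]}, {"trans":[0.0347, 0.0118, 0]}, {"trans":[0.0347, 0.0118, 0]}, {"trans":[0.0347, 0.0118, 0]}, {"trans":[0.0347, 0.0118, 0]}, {"trans":[0.0347, 0.0118, 0]}, {"trans":[0.0347, 0.0118, 0]}, {"yaw":7.06}]' > next.json && python3 nudge.py next.json >/dev/null; echo '[{"yaw":7.06}, {"yaw":7.06}, {"yaw":7.06}, {"yaw":7.06}, {"yaw":7.06}, {"yaw":7.06}, {"yaw":7.06}, {"yaw":7.06}, {"yaw":7.06}, {"yaw":7.06}, {"yaw":7.06}, {"yaw":7.06}]' > next.json && python3 nudge.py next.json >/dev/null; echo '[{"trans":[0, 0, 0.03]}, {"trans":[0, 0, 0.03]}, {}, {}]' > next.json && python3 nudge.py next.json >/dev/null; python3 st.py
```

```text
t 72.12 [ 0.5095 -0.135   0.1485] [-1.799e+02  1.000e-01 -1.300e+00] F [0.2 0.  0.7] w 0.420 ff 0.0
```

Same approach for the last one: down 0.061, grip, carry to x 0.365.

```bash
echo '[{"trans":[0.002, 0.001, 0.025]}, {"trans":[0, 0, 0.02]}, {"trans":[0, 0, 0.015]}, {}, {}]' > next.json && python3 nudge.py next.json - 15 >/dev/null; python3 st.py; echo '[{}, {}, {}, {}, {}, {}]' > next.json && python3 nudge.py next.json 0.0 15; echo '[{"trans":[0, 0, -0.01]}, {"trans":[0, 0, -0.02]}, {"trans":[0, 0, -0.03]}, {"trans":[0, 0, -0.04]}, {"trans":[0, 0, -0.03]}, {"trans":[-0.02, 0.035, 0]}, {"trans":[-0.02, 0.035, 0]}, {"trans":[-0.02, 0.035, 0]}, {"trans":[-0.02, 0.035, 0]}, {"trans":[-0.02, 0.035, 0]}, {"trans":[-0.02, 0.03, 0]}, {"yaw":-7.06}]' > next.json && python3 nudge.py next.json >/dev/null; echo '[{"yaw":-7.06}, {"yaw":-7.06}, {"yaw":-7.06}, {"yaw":-7.06}, {"yaw":-7.06}, {"yaw":-7.06}, {"yaw":-7.06}, {"yaw":-7.06}, {"yaw":-7.06}, {"yaw":-7.06}, {"yaw":-7.06}, {"yaw":-7.06}]' > next.json && python3 nudge.py next.json >/dev/null;  echo '[{}, {}]' > next.json && python3 nudge.py next.json ;
```

```text
t 72.53 [ 0.5127 -0.1365  0.0902] [180.   -0.   -1.3] F [ 0.6  0.4 -0.5] w 0.423 ff 0.1
t: 73.03
eef_pos: [0.5125, -0.1365, 0.0896]
eef_rot: [180.0, -0.1, -1.3]
contact_force: [-1.4, -0.4, 7.1]
gripper_width: 0.155
finger_force: 14.9
t: 75.2
eef_pos: [0.3875, -0.3384, 0.2192]
eef_rot: [-180.0, -0.0, 90.3]
contact_force: [0.4, 0.2, -0.5]
gripper_width: 0.129
finger_force: 15.0
```

```bash
echo '[{"trans":[-0.006, -0.0225, 0]}, {"trans":[0, 0, 0.03]}, {"trans":[0, 0, 0.04]}, {"trans":[0, 0, 0.04]}, {"trans":[0, 0, 0.03]}, {"trans":[0, 0, 0.02]}, {}, {}]' > next.json && python3 nudge.py next.json - 8 | sed -n '2p;4p;5p'; echo '[{"trans":[0, 0, 0.006]}, {}, {}]' > next.json && python3 nudge.py next.json - 5|sed -n '2p;4p;5p'; echo '[{"trans":[0, 0, 0.005]}, {}, {}]' > next.json && python3 nudge.py next.json|sed -n '2p;4p;5p';echo '[{"trans":[0, 0, 0.004]}, {}, {}]' > next.json && python3 nudge.py next.json|sed -n '2p;4p;5p';echo '[{"trans":[0, 0, 0.003]}, {}, {}]' > next.json && python3 nudge.py next.json|sed -n '2p;4p;5p'
```

```text
eef_pos: [0.365, -0.3446, 0.0588]
contact_force: [1.2, -0.5, -1.5]
gripper_width: 0.127
eef_pos: [0.3655, -0.3452, 0.0539]
contact_force: [-0.3, -0.7, -0.6]
gripper_width: 0.126
eef_pos: [0.3652, -0.3449, 0.048]
contact_force: [-0.2, -0.7, -0.2]
gripper_width: 0.127
eef_pos: [0.3653, -0.345, 0.044]
contact_force: [0.4, 0.1, 0.7]
gripper_width: 0.13
eef_pos: [0.3652, -0.345, 0.041]
contact_force: [-0.2, -0.2, 1.3]
gripper_width: 0.128
```

```bash
echo '[{"trans":[0, 0, 0.003]}, {}]' > next.json && python3 nudge.py next.json >/dev/null; echo '[{}, {}, {}, {}, {}]' > next.json && python3 nudge.py next.json 0.42 >/dev/null ; echo '[{"trans":[0, 0, -0.02]}, {"trans":[0, 0, -0.04]}, {"trans":[0, 0, -0.04]}, {"trans":[0, 0, -0.04]}, {"trans":[0, 0, -0.04]}, {"trans":[0, 0, -0.02]}, {"trans":[0.038, 0, 0]}, {"trans":[0.038, 0, 0]}, {"trans":[0.038, 0, 0]}, {"trans":[0.038, 0, 0]}, {"trans":[0.038, 0, 0]}, {"trans":[0.038, 0, 0]}]' > next.json && python3 nudge.py next.json >/dev/null;  echo '[{"trans":[0.038, 0, 0]}, {"trans":[0.038, 0, 0]}, {"trans":[0.038, 0, 0]}, {}, {}, {}]' > next.json && python3 nudge.py next.json; python3 - <<'E'
from h import *
a=eyes.get_image("top");b=eyes.get_image("side");cv2.imwrite("pics/t16.png",a);cv2.imwrite("pics/s16.png",b)
o=ortho(a,"top",.012,.3,.66,-.405,-.275).astype(int)
m=((o[...,0]-o[...,2]<50)&(o.mean(2)>80)).astype(np.uint8)*255
for c in cv2.findContours(m,0,1)[0]:
    if cv2.contourArea(c)>1500:
        (u,v),s,an=cv2.minAreaRect(c);print("tray blob x %.4f y %.4f"%(.66-v/1000,-.275-u/1000),np.round(s),round(an,1))
K=np.hstack([cv2.resize(a[130:310,210:440],None,fx=1.7,fy=1.7,interpolation=2),cv2.resize(b[130:310,:][:,:],None,fx=1,fy=1)[:,150:400].repeat(1,0)]) if 0 else None
A=cv2.resize(a[130:310,200:440],None,fx=1.6,fy=1.6,interpolation=2);B=cv2.resize(b[140:420,170:420],None,fx=1.6,fy=1.6,interpolation=2)
C=np.zeros((B.shape[0],A.shape[1]+B.shape[1],3),np.uint8);C[:A.shape[0],:A.shape[1]]=A;C[:,A.shape[1]:]=B;cv2.imwrite("pics/final.png",C);print(C.shape)
E
```

```text
t: 78.95
eef_pos: [0.3621, -0.0032, 0.2379]
eef_rot: [180.0, 0.0, 90.6]
contact_force: [0.6, -0.6, 0.7]
gripper_width: 0.42
finger_force: 0.0
tray blob x 0.3085 y -0.3395 [ 15. 129.] 90.0
tray blob x 0.3635 y -0.3435 [99. 61.] 0.0
tray blob x 0.4390 y -0.3430 [ 62. 100.] 90.0
tray blob x 0.5150 y -0.3425 [ 62. 101.] 90.0
tray blob x 0.5915 y -0.3370 [ 63. 100.] 90.0
tray blob x 0.6515 y -0.3395 [ 17. 129.] 90.0
(448, 784, 3)
```

View pics/final.png

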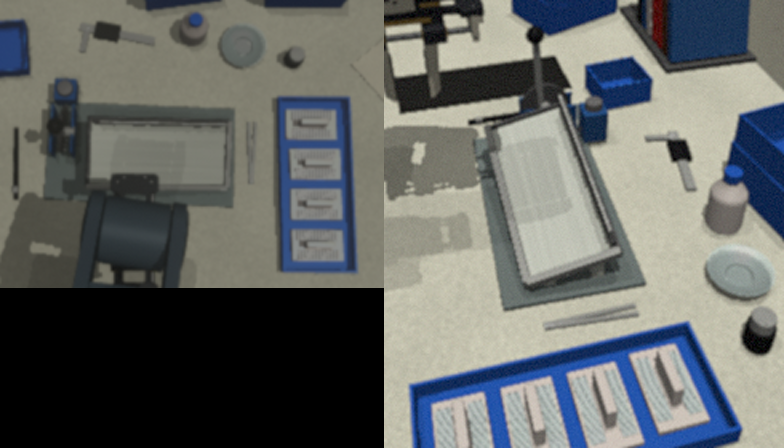

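The picture shows all four carriers flat and side by side in the tray. The lever is upright and the bystanders are in place.

```bash
python3 -c "
from workcell import r, eyes, workorder
print(workorder.sign_off())"
```

```text
the job is handed in; nothing more can be done
None
```

The job is handed in at about 79 s: all four carriers went home on the deck, were clamped in the third notch for about 4 s, released, and moved to the tray. The last pictures show them flat and side by side with the lever back at rest; the hand-in gave no verdict.

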